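# Charge the bench annealer, fit its guard and start it

### The job

Load every blank from the wooden stock rack into the channel of the red bench annealer, together with the two already leaning in it, and push the whole row upright and tight against the backstop without gaps. Then put the guard hood squarely over the row so that it sits flat on the deck and the bottom edge of its side wall holds the interlock blade down. With the guard on and released, throw the start lever fully over to the far side; leave the hammer, tongs and tin where they are.

Things in the scene. Friction and masses are not known exactly. Their poses are not given: they have to be found in the camera images.
- heater: Fixed annealer: red deck 270 (x) x 340 (y) x 30 mm high, origin at the centre of its underside, x away from the robot. On the deck: backstop 80 mm wide and high, x 75 to 85; before it a channel along x (x -75 to 75, open at the robot's end), 66 mm wide between rails 6 mm thick, 15 mm high; interlock box (50 x 28 x 32 high) at x 50, y 144; start lever's block at x 0, y -135 mm.
- backstop (a point): Foot of the backstop's channel-side face, mid width, at deck height; axes as the annealer's. The row stands on its -x side, each blank taking 10 mm.
- seat (a point): Point on the deck over which the guard's origin belongs (annealer x 50, y 0 mm), axes as the annealer's: the guard then encloses backstop, rails and row with about 20 mm to spare, and its side wall stands on the interlock blade.
- blade (a joint): Interlock blade: sprung steel strip 70 mm long, 18 mm wide, hinged at its box (annealer x 50, y 125 mm, deck height), pointing towards the channel over a slot. 0 = free, sloping up 0.30 rad, tip about 20 mm above the deck; 0.30 = pressed level with the deck (sinks to 0.40 at most). It springs back; about 1 N where the guard's wall meets it presses it level.
- blade_tip (a point): Free end of the interlock blade.
- start (a joint): Start lever: a toggle bar 80 mm long on a small block. 0 = off, leaning towards the robot; 1.0 rad = on, leaning to the far side (+x of the annealer). Stiff: it stays where it is left.
- start_tip (a point): Free end of the start lever.
- rack: Wooden stock rack, fixed: base 170 (x) x 80 (y) x 8 mm, origin at the centre of its underside. Four slots along its x at -63, -21, 21, 63 mm, each 13 mm wide between strips 25 mm high (above the base). A blank stands in a slot, foot 8 mm above the bench, thickness along the rack's x. Some slots are empty.
- blank_a: Plain aluminium blank, a flat plate 10 mm thick (its x) x 60 mm wide (its y) x 80 mm tall (its z), about 0.13 kg; origin at the centre of the 10 x 60 mm foot. Standing alone on its foot it is only just stable. Starts leaning (about 0.3 rad) with its top against the backstop and its foot out.
- blank_b: Plain aluminium blank, a flat plate 10 mm thick (its x) x 60 mm wide (its y) x 80 mm tall (its z), about 0.13 kg; origin at the centre of the 10 x 60 mm foot. Standing alone on its foot it is only just stable. Starts leaning on blank_a in the channel, in front of it.
- blank_c: Plain aluminium blank, a flat plate 10 mm thick (its x) x 60 mm wide (its y) x 80 mm tall (its z), about 0.13 kg; origin at the centre of the 10 x 60 mm foot. Standing alone on its foot it is only just stable. Starts upright in a rack slot; may be absent.
- blank_d: Plain aluminium blank, a flat plate 10 mm thick (its x) x 60 mm wide (its y) x 80 mm tall (its z), about 0.13 kg; origin at the centre of the 10 x 60 mm foot. Standing alone on its foot it is only just stable. Starts upright in a rack slot; may be absent.
- blank_e: Plain aluminium blank, a flat plate 10 mm thick (its x) x 60 mm wide (its y) x 80 mm tall (its z), about 0.13 kg; origin at the centre of the 10 x 60 mm foot. Standing alone on its foot it is only just stable. Starts upright in a rack slot; may be absent.
- blank_f: Plain aluminium blank, a flat plate 10 mm thick (its x) x 60 mm wide (its y) x 80 mm tall (its z), about 0.13 kg; origin at the centre of the 10 x 60 mm foot. Standing alone on its foot it is only just stable. Starts upright in a rack slot; may be absent.
- guard: Red sheet-steel guard hood, open below, 116 mm (x) x 146 mm (y) x 98 mm high, walls 3 mm, about 0.5 kg. It stands on its two side walls (facing its +y and -y); the end walls (+x, -x) stop 22 mm higher, to pass over the channel rails. Origin at the centre of its bottom opening. It may go on either way round (half a turn).
- guard_handle (a point): Centre of the guard's handle: a 12 x 12 mm bar, 102 mm long along the guard's y, 136 mm above its bottom edge (bar held 32 mm clear of the hood's top by posts at 45 mm either side).
- hammer: Hammer lying on the bench, a bystander.
- tongs: Steel tongs lying on the bench, bystanders.
- tin: Tin, 70 mm across and 90 mm high, a bystander.
Mind the look-alikes: they are no part of the job. What is shaped like the blank_e but blue or turquoise is not meant.

How it is judged:
By the outcome, as a careful person would: the job done as asked, in the order asked, and still so for the second after the job is handed in, with the robot touching nothing.
Of blank_c, blank_d, blank_e, blank_f only 2 to 4 are there at a start; the rules pass over those that are not, and their reading is None.
At some moment in a run one of guard may be knocked a few centimetres aside while the robot is not near it.
It also fails if it takes over 210 s, if anything falls off the work surface, if the arm or the gripper's body presses on something with over 40 N, if the wrist force passes 120 N, or if a joint passes its speed limit or range.

### The arm

A 6-joint arm with a two-finger parallel gripper is mounted at the origin on the work surface. World frame = base frame: x ahead of the robot, y to its left, z up, the work surface at z = 0. Lengths are in m, angles in rad, forces in N, time in s.
With the tool pointing down it reaches from about 0.425 to 1.125 m from the base axis. Payload 14.9 kg.
Tool frame: the origin (TCP) lies where the fingers leave the gripper's body, on its centre line; the fingertips stand 78 mm ahead of it and the grasp point (between the pads) lies 60 mm ahead of it; z points along the fingers, y is the line along which they close (so a half turn about z gives the same grasp; the last joint's range is limited). The gripper opens to 91 mm and grips with 3 to 60 N. Pads are 32 mm wide; open, the fingers measure 118 mm over their backs; the gripper's body (76 mm by 178 mm) begins 60 mm behind the grasp point.
Start: joints at [-1.35, 0.379, 1.734, -0, 1.028, -0.033], TCP at [0.176, -0.678, 0.292] pointing down, gripper open.
Joint ranges: [-2.77, 2.77], [-0.74, 2.19], [0, 2.66], [-1.06, 4.2], [0.31, 2.87], [-3.08, 3.08]. Speed limits (rad/s): [1.89, 1.89, 2.39, 3.14, 3.14, 3.14].

### API

Orientations are given as a 3x3 rotation matrix whose columns are the frame's x, y, z axes.
In Python, from bench import monitor, camera, get_calibration, job, models gives the robot as it stands. The module is installed in compiled form; this text tells all that it offers.
- The arm moves only by the tool jog_arm, never from a script. Its argument "steps" is a list that holds one entry, the list of rows, each a list of 6 numbers: the shift along the tool's x, y, z in cm, then the turn, a rotation vector about the tool's x, y, z in degrees. A call has 1 to 12 rows; each row is the pose to reach, as a shift and turn from the pose commanded when the call began, along the tool's axes at that moment; what a row does not reach only later rows make up. A row lasts 1/12 s, in which the tool goes at most 41.7 mm and 7.16 degrees, less where a joint would pass 70% of its speed; a pose out of reach is approached as far as the arm can. A call with a gripper value outside its range is refused whole. "jaw" is the opening, from -1 (shut) to 1 (fully open), so that 0 is half open, set as the call begins (left out, the last holds). The fingers move at their own pace and stop on an object; "grip_force" is the grip in N (left out, the last holds). Time passes only in rows, so rows that repeat a pose let the fingers close. It gives the time, the measured TCP pose, the force, the opening and the grip force at its end, in the units of the state.
- monitor.state(): the state, without advancing time (a new reading comes with each control period).
- camera(name): name is "scene" or "top" or "wrist"; returns the picture (480x640x3 uint8, red, green, blue); there is no depth.
- get_calibration(name): a dict with "fx", "fy", "cx", "cy" (pixels), "cam_to_world" (4x4, takes a point from camera to world coordinates). Camera axes: x right, y down, z forward; pixel columns grow to the right and rows downward; lengths in m; the calibration is good to about 2 mm. A picture is of the moment at which its call begins: read the wrist's pose just before it. get_calibration takes no time and is no camera call; for the wrist camera it gives the pose at the moment of the call.
- job.job_done(): hands the job in; it is judged then, once.
Trained networks look in the newest picture that a camera, given by its name, has taken for a name from the list of things; names that differ only in an ending like _2 or _b are one class to them, and where a whole thing is asked for, a point or a joint stands for the part that bears it (a point fixed in the world has none). Each returns a list of dicts, best first, with "p" (0 to 1); they miss things now and then, are a little off and sometimes report something else, mostly with a low value. They report only what shows in the picture. A call takes as long as a camera call. They do not tell look-alikes from the thing itself.
- models.find_in(camera, name): "bbox" ([left, top, right, bottom] in pixels, round what is visible of it).
The state is a dict: "t": time; "qpos": joint angles; "qd": joint speeds; "joint_efforts": joint torques, N m; "position": TCP position; "tcp_rot": TCP orientation; "force": force on the tool from outside, world axes, zero at the start; "moment": the same for the moment, N m; "gripper_width": finger opening in m; "finger_force": force on a finger pad.
Only numpy, scipy, OpenCV 4.12 (cv2) and the standard library are available. Lean on these libraries where they do the work, as an engineer would, in place of code of your own. Each camera call takes 0.05 s, during which the arm holds its last target. There are 200 camera calls.

## Working session

There is one attempt and no reset: what is moved stays moved. The work goes in short steps, Python scripts to look and compute and a tool call to move; the robot and the scene stay as the last step left them, time stands still between calls to the robot, and variables do not carry over. Pictures are saved under pics/ and viewed, at most 14 in all, crops included, and the job is handed in when it is done.

Besides the shell and the picture viewer there is one more tool, called after "Call:" by a JSON object that holds its "fn" and its "kwargs", one argument or row to a line. jog_arm: Moves the arm, as the interface text tells. Its arguments: {"type":"object","properties":{"steps":{"type":"array"},"jaw":{"type":"number"},"grip_force":{"type":"number"}},"required":["steps"]}

```bash
mkdir -p pics
cat > h.py <<'E'
import numpy as np, cv2
from bench import monitor, camera, get_calibration, job, models
def snap(n,f):
    im=camera(n); cv2.imwrite('pics/'+f,cv2.cvtColor(im,cv2.COLOR_RGB2BGR)); return im
def ray(n,u,v,z):
    c=get_calibration(n); T=np.array(c['cam_to_world'])
    d=T[:3,:3]@np.array([(u-c['cx'])/c['fx'],(v-c['cy'])/c['fy'],1]); o=T[:3,3]
    return (o+d*(z-o[2])/d[2])
def proj(n,p):
    c=get_calibration(n); T=np.array(c['cam_to_world']); q=T[:3,:3].T@(np.array(p)-T[:3,3])
    return np.array([c['fx']*q[0]/q[2]+c['cx'],c['fy']*q[1]/q[2]+c['cy']])
E
python3 - <<'E'
from h import *
a=snap('top','t0.png'); b=snap('scene','s0.png')
for c in('top','scene'):
    print(c,np.round(get_calibration(c)['cam_to_world'],3).tolist(),get_calibration(c)['fx'])
    for n in('heater','rack','blank_c','guard','guard_handle','start','blade','tin','hammer','tongs'):
        print(n,[(np.round(d['bbox']).tolist(),round(d['p'],2)) for d in models.find_in(c,n)][:7])
s=monitor.state();print(s['t'],np.round(s['tcp_rot'],3).tolist(),s['position'],s['gripper_width'])
E
```

```text
top [[-0.014, -0.973, 0.231, 0.351], [-1.0, 0.014, -0.002, -0.022], [-0.001, -0.231, -0.973, 1.081], [0.0, 0.0, 0.0, 1.0]] 456.97534536032276
heater [([228.0, 201.0, 385.0, 328.0], 0.81)]
rack [([432.0, 238.0, 473.0, 307.0], 0.63), ([360.0, 267.0, 373.0, 282.0], 0.53)]
blank_c [([493.0, 223.0, 514.0, 257.0], 0.94), ([489.0, 268.0, 515.0, 296.0], 0.88), ([437.0, 234.0, 471.0, 249.0], 0.82), ([433.0, 252.0, 468.0, 265.0], 0.73), ([438.0, 328.0, 474.0, 344.0], 0.68), ([440.0, 293.0, 473.0, 300.0], 0.66), ([296.0, 228.0, 323.0, 252.0], 0.63)]
guard [([108.0, 242.0, 195.0, 313.0], 0.83)]
guard_handle [([110.0, 242.0, 194.0, 307.0], 0.76)]
start [([135.0, 175.0, 241.0, 223.0], 0.47)]
blade [([258.0, 233.0, 284.0, 242.0], 0.77), ([438.0, 234.0, 470.0, 247.0], 0.54)]
tin [([306.0, 146.0, 334.0, 185.0], 0.95)]
hammer [([136.0, 174.0, 239.0, 222.0], 0.91), ([360.0, 266.0, 375.0, 285.0], 0.65)]
tongs [([410.0, 186.0, 515.0, 216.0], 0.77), ([258.0, 233.0, 285.0, 240.0], 0.72)]
scene [[0.817, 0.488, -0.307, 0.936], [0.577, -0.689, 0.439, -0.531], [0.003, -0.536, -0.844, 1.03], [0.0, 0.0, 0.0, 1.0
[... 319 characters left out ...]
291.0, 162.0, 322.0], 0.61), ([208.0, 347.0, 238.0, 393.0], 0.59)]
guard [([351.0, 78.0, 427.0, 166.0], 0.98)]
guard_handle [([354.0, 82.0, 425.0, 165.0], 0.9), ([208.0, 347.0, 242.0, 391.0], 0.43), ([354.0, 215.0, 376.0, 225.0], 0.38)]
start [([246.0, 237.0, 268.0, 275.0], 0.81)]
blade [([347.0, 212.0, 374.0, 228.0], 0.65)]
tin [([385.0, 276.0, 425.0, 330.0], 0.86)]
hammer [([401.0, 145.0, 495.0, 220.0], 0.83), ([208.0, 350.0, 240.0, 390.0], 0.5), ([353.0, 212.0, 372.0, 226.0], 0.43)]
tongs [([198.0, 385.0, 320.0, 479.0], 0.74), ([208.0, 161.0, 416.0, 342.0], 0.25)]
1.1 [[0.968, 0.251, -0.0], [0.251, -0.968, 0.0], [-0.0, -0.0, -1.0]] [ 0.17573297 -0.67759397  0.29223234] 0.09111940914473766
```

View pics/t0.png

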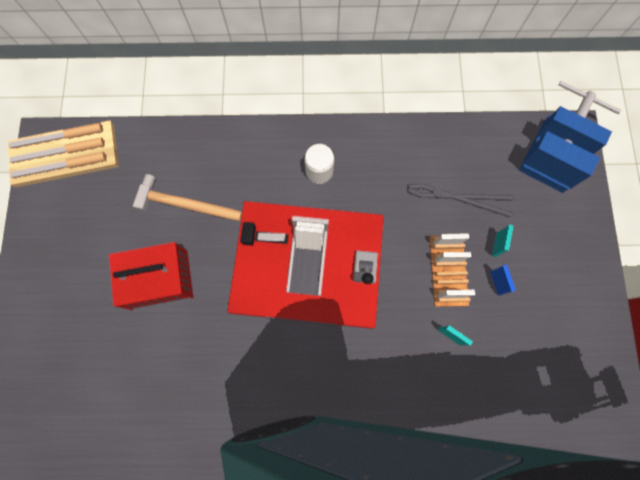

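View pics/s0.png

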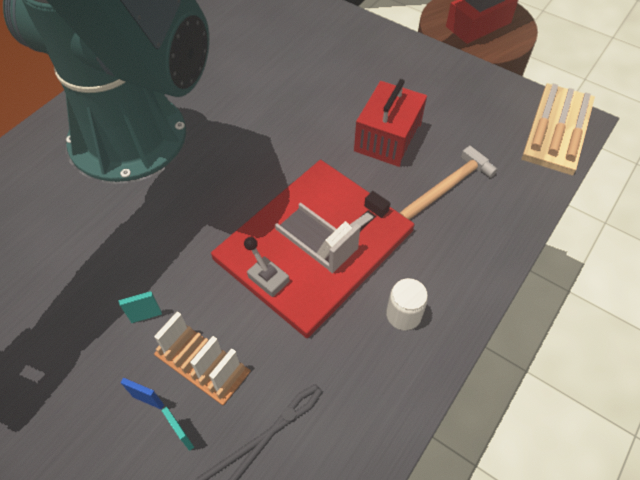

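Top view: deck spans about (230–383, 203–327). The rack is at (452,270), with three white blanks near v≈238, 257 and 294. The guard is at (150,275) with its handle running along the image's horizontal. The teal and blue plates are decoys. Next I fit the poses.

Run:
```python
from h import *
for n in('top','scene'):
    im=cv2.imread('pics/%s0.png'%n[0]); hsv=cv2.cvtColor(im,cv2.COLOR_BGR2HSV)
    red=((hsv[...,0]<6)|(hsv[...,0]>174))&(hsv[...,1]>180)&(hsv[...,2]>60)
    cs,_=cv2.findContours(red.astype(np.uint8),cv2.RETR_EXTERNAL,cv2.CHAIN_APPROX_NONE)
    for c in sorted(cs,key=cv2.contourArea)[::-1][:2]:
        h=cv2.convexHull(c); p=cv2.approxPolyDP(h,4,True)[:,0]
        print(n,cv2.contourArea(c))
        for q in p: print(q,np.round(ray(n,*q,.03)[:2],3),np.round(ray(n,*q,0)[:2],3),np.round(ray(n,*q,.098)[:2],3))
    w=((hsv[...,1]<40)&(hsv[...,2]>170)).astype(np.uint8)
    N,l,st,ce=cv2.connectedComponentsWithStats(w)
    for i in range(1,N):
        if 60<st[i,4]<1500:
            x,y=ce[i]
            if (n=='top' and 225<x<520 and 200<y<330) or (n=='scene' and 100<x<400 and y>200):
                r=cv2.minAreaRect(np.argwhere(l==i)[:,::-1].astype(np.float32)); print('white',st[i],np.round(cv2.boxPoints(r)).tolist())
a=cv2.imread('pics/t0.png')[195:335,220:520]; a=cv2.resize(a,None,fx=2.6,fy=2.6,interpolation=cv2.INTER_CUBIC)
b=cv2.imread('pics/s0.png')[150:410,100:430]; cv2.imwrite('pics/sc.png',cv2.resize(b,None,fx=2.3,fy=2.3,interpolation=cv2.INTER_CUBIC)); cv2.imwrite('pics/tc.png',a)
```

```text
top 15846.0
[244 203] [0.696 0.156] [0.706 0.161] [0.673 0.144]
[382 216] [ 0.658 -0.176] [ 0.667 -0.18 ] [ 0.638 -0.166]
[374 326] [ 0.4   -0.146] [ 0.401 -0.149] [ 0.396 -0.138]
[229 312] [0.436 0.184] [0.438 0.19 ] [0.43 0.17]
top 3714.5
[186 252] [0.577 0.289] [0.583 0.298] [0.562 0.269]
[191 296] [0.473 0.272] [0.477 0.281] [0.465 0.253]
[131 308] [0.448 0.408] [0.451 0.42 ] [0.442 0.38 ]
[114 305] [0.455 0.447] [0.458 0.461] [0.449 0.417]
[110 255] [0.572 0.467] [0.579 0.481] [0.558 0.436]
[171 243] [0.599 0.326] [0.606 0.336] [0.583 0.303]
white [293 217  35  78 971] [[286.0, 291.0], [293.0, 217.0], [327.0, 220.0], [321.0, 294.0]]
white [258 233  27   8 166] [[258.0, 239.0], [258.0, 232.0], [284.0, 234.0], [284.0, 241.0]]
white [441 233  28   7 166] [[441.0, 233.0], [468.0, 233.0], [468.0, 239.0], [441.0, 239.0]]
white [287 239   8  53 117] [[286.0, 291.0], [293.0, 239.0], [295.0, 239.0], [289.0, 291.0]]
white [356 252  21  24 193] [[355.0, 273.0], [357.0, 251.0], [377.0, 253.0], [375.0, 275.0]]
white [443 252  28   6 142] [[443.0, 252.0], [470.0, 252.0], [470.0, 257.0], [443.0, 257.0]]
white [446 289  29   7 170] [[446.0, 289.0], [474.0, 289.0], [474.0, 295.0], [446.0, 295.0]]
white [300 204  72  48 633] [[294.0, 209.0], [334.0, 174.0], [372.0, 217.0], [332.0, 252.0]]
white [276 224  53  41 172] [[275.0, 225.0], [277.0, 222.0], [329.0, 262.0], [327.0, 265.0]]
white [154 312  27  28 201] [[154.0, 336.0], [177.0, 310.0], [181.0, 314.0], [158.0, 340.0]]
white [191 336  26  30 203] [[189.0, 362.0], [213.0, 335.0], [217.0, 339.0], [194.0, 366.0]]
white [210 349  26  30 204] [[208.0, 375.0], [231.0, 347.0], [236.0, 351.0], [213.0, 379.0]]
```

View pics/tc.png

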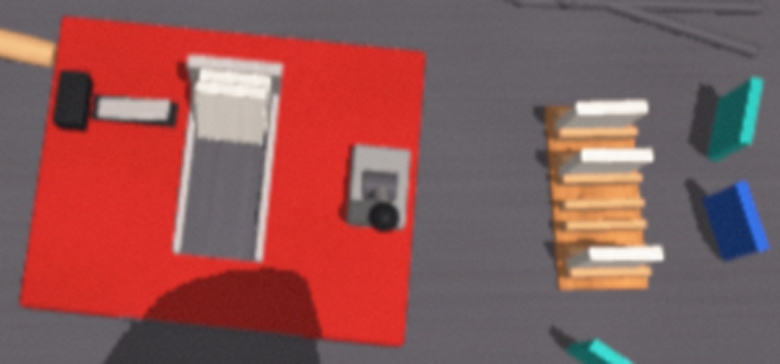

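View pics/sc.png

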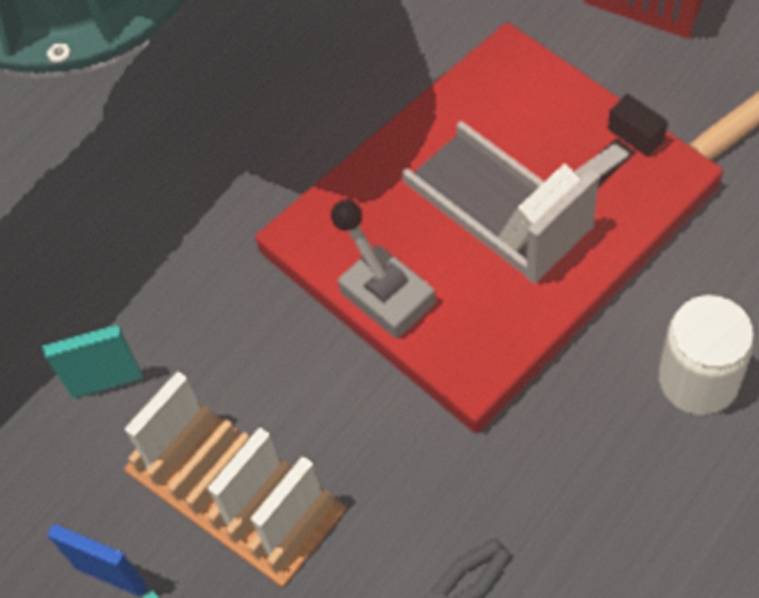

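```bash
cat >> h.py <<'E'
def go(x,y,z,yaw):
    s=monitor.state(); R=np.array(s['tcp_rot']); d=R.T@(np.array([x,y,z])-s['position'])*100
    w=np.arctan2(R[1,0],R[0,0]); dw=(w-yaw+np.pi/2)%np.pi-np.pi/2
    tilt=np.degrees(np.arccos(-R[2,2]))
    return 'shift cm',np.round(d,2).tolist(),'rz deg',round(np.degrees(dw),2),'yaw',round(w,3),'tilt',round(tilt,2)
def st():
    s=monitor.state(); return round(s['t'],2),np.round(s['position'],4).tolist(),np.round(s['force'],1).tolist(),round(s['gripper_width'],4)
HC=np.array([.548,.0045]); HY=-.11
def hw(x,y):
    c,s=np.cos(HY),np.sin(HY); return HC+np.array([c*x-s*y,s*x+c*y])
E
python3 - <<'E'
from h import *
for n,qs in(('top',[[(441,233),(468,233),(468,239),(441,239)],[(443,252),(470,252),(470,257),(443,257)],[(446,289),(474,289),(474,295),(446,295)]]),
 ('scene',[[(154,336),(177,310),(181,314),(158,340)],[(189,362),(213,335),(217,339),(194,366)],[(208,375),(231,347),(236,351),(213,379)]])):
    for q in qs:
        P=np.array([ray(n,*(np.array(a)),.088)[:2] for a in q]); v=P[1]-P[0]
        print(n,np.round(P.mean(0),4),'yaw of width axis',np.round(np.arctan2(v[0],-v[1]) if n=='top' else np.arctan2(v[1],v[0]),3),np.round(np.linalg.norm(v),3))
print('backstop',hw(75,0) if 0 else hw(.075,0))
for n in('top','scene'):
    for p in [(.075,-.04,.11),(.085,.04,.11),(-.075,.039,.045),(-.075,-.039,.045),(.135,-.17,.03),(-.135,-.17,.03),(.135,.17,.03)]: print(n,p,proj(n,[*hw(*p[:2]),p[2]]).round(0))
g=np.array([ray('top',*p,.098)[:2] for p in [(171,243),(110,255),(114,305),(186,252),(191,296)]]);print(g.round(3))
print(go(*hw(-.06,0),.30,HY))
E
```

```text
top [ 0.5925 -0.3273] yaw of width axis -0.014 0.061
top [ 0.5502 -0.3282] yaw of width axis -0.014 0.06
top [ 0.4669 -0.3289] yaw of width axis -0.014 0.061
scene [ 0.4679 -0.3292] yaw of width axis 1.598 0.061
scene [ 0.552 -0.329] yaw of width axis 1.559 0.062
scene [ 0.5935 -0.3276] yaw of width axis 1.583 0.062
backstop [ 0.62254671 -0.00373337]
top (0.075, -0.04, 0.11) [328. 224.]
top (0.085, 0.04, 0.11) [292. 216.]
top (-0.075, 0.039, 0.045) [287. 292.]
top (-0.075, -0.039, 0.045) [321. 295.]
top (0.135, -0.17, 0.03) [383. 214.]
top (-0.135, -0.17, 0.03) [376. 328.]
top (0.135, 0.17, 0.03) [243. 201.]
scene (0.075, -0.04, 0.11) [328. 249.]
scene (0.085, 0.04, 0.11) [359. 226.]
scene (-0.075, 0.039, 0.045) [299. 202.]
scene (-0.075, -0.039, 0.045) [274. 225.]
scene (0.135, -0.17, 0.03) [306. 333.]
scene (-0.135, -0.17, 0.03) [208. 252.]
scene (0.135, 0.17, 0.03) [414. 222.]
[[0.583 0.303]
 [0.558 0.436]
 [0.449 0.417]
 [0.562 0.269]
 [0.465 0.253]]
('shift cm', [47.55, -58.81, -0.77], 'rz deg', np.float64(20.84), 'yaw', np.float64(0.254), 'tilt', np.float64(0.0))
```

Call:
{"fn": "jog_arm", "kwargs": {
  "steps": [
    [[31.4, -38.8, 0, 0, 0, 20.84], [31.4, -38.8, 0, 0, 0, 20.84], [31.4, -38.8, 0, 0, 0, 20.84], [31.4, -38.8, 0, 0, 0, 20.84], [31.4, -38.8, 0, 0, 0, 20.84], [31.4, -38.8, 0, 0, 0, 20.84], [31.4, -38.8, 0, 0, 0, 20.84], [31.4, -38.8, 0, 0, 0, 20.84], [31.4, -38.8, 0, 0, 0, 20.84], [31.4, -38.8, 0, 0, 0, 20.84], [31.4, -38.8, 0, 0, 0, 20.84], [31.4, -38.8, 0, 0, 0, 20.84]]
  ],
  "jaw": -0.7,
  "grip_force": 20
}}

```text
t: 2.1
position: [0.3826, -0.2213, 0.2926]
tcp_rot: [[0.994, -0.11, 0.001], [-0.11, -0.994, -0.0], [0.001, 0.0, -1.0]]
force: [0.5, -1.4, -0.8]
gripper_width: 0.015
finger_force: 0.0
```

Call:
{"fn": "jog_arm", "kwargs": {
  "steps": [
    [[7.8, -23.95, 0, 0, 0, 0], [7.8, -23.95, 0, 0, 0, 0], [7.8, -23.95, 0, 0, 0, 0], [7.8, -23.95, 0, 0, 0, 0], [7.8, -23.95, 0, 0, 0, 0], [7.8, -23.95, 0, 0, 0, 0], [7.8, -23.95, 0, 0, 0, 0], [7.8, -23.95, 5, 0, 0, 0], [7.8, -23.95, 5, 0, 0, 0], [7.8, -23.95, 5, 0, 0, 0], [7.8, -23.95, 5, 0, 0, 0], [7.8, -23.95, 5, 0, 0, 0]]
  ]
}}

```text
t: 3.1
position: [0.4865, 0.0058, 0.2435]
tcp_rot: [[0.994, -0.111, 0.001], [-0.111, -0.994, -0.0], [0.001, -0.0, -1.0]]
force: [0.5, -1.0, 0.2]
gripper_width: 0.0135
finger_force: 0.0
```

Run:
```python
from h import *
print(st(),go(*hw(-.06,0),.118,HY))
snap('wrist','w1.png')
print(go(*hw(-.06,0),.118,HY))
for p in [(.075,-.04,.11),(.075,.04,.11),(-.075,.033,.045),(-.075,-.033,.045)]: print(proj('wrist',[*hw(*p[:2]),p[2]]).round(0))
```

```text
(3.1, [0.4865, 0.0058, 0.2435], [0.5, -1.0, 0.2], 0.0135) ('shift cm', [0.11, -0.55, 12.55], 'rz deg', np.float64(-0.05), 'yaw', np.float64(-0.111), 'tilt', np.float64(0.06))
('shift cm', [0.09, -0.54, 12.56], 'rz deg', np.float64(-0.05), 'yaw', np.float64(-0.111), 'tilt', np.float64(0.1))
[380.  20.]
[235.  20.]
[270. 249.]
[350. 249.]
```

View pics/w1.png

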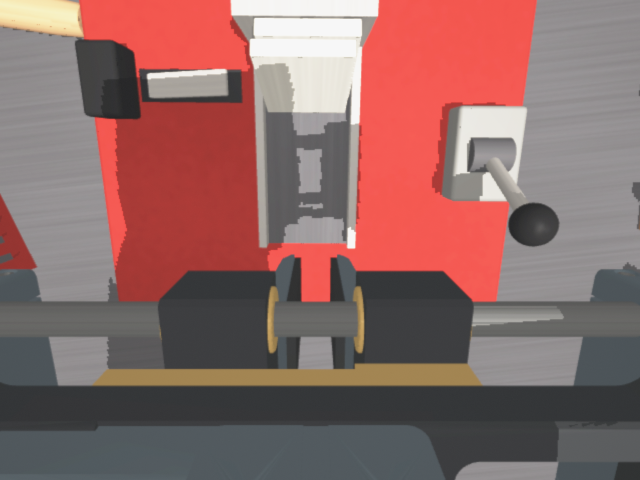

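Call:
{"fn": "jog_arm", "kwargs": {
  "steps": [
    [[0.2, -0.65, 4, 0, 0, 0], [0.2, -0.65, 8, 0, 0, 0], [0.2, -0.65, 12, 0, 0, 0], [0.2, -0.65, 12.5, 0, 0, 0], [0.2, -0.65, 12.5, 0, 0, 0], [2, -0.65, 12.5, 0, 0, 0], [4, -0.65, 12.5, 0, 0, 0], [5, -0.65, 12.5, 0, 0, 0], [5.5, -0.65, 12.5, 0, 0, 0], [6, -0.65, 12.5, 0, 0, 0], [6.3, -0.65, 12.5, 0, 0, 0], [6.6, -0.65, 12.5, 0, 0, 0]]
  ]
}}

```text
t: 4.15
position: [0.5522, 0.0055, 0.1177]
tcp_rot: [[0.994, -0.11, 0.0], [-0.11, -0.994, 0.0], [0.0, -0.0, -1.0]]
force: [-0.6, -1.0, -0.4]
gripper_width: 0.0143
finger_force: 0.0
```

Call:
{"fn": "jog_arm", "kwargs": {
  "steps": [
    [[0.3, 0, 0, 0, 0, 0], [0.6, 0, 0, 0, 0, 0], [0.9, 0, 0, 0, 0, 0], [1.2, 0, 0, 0, 0, 0], [1.5, 0, 0, 0, 0, 0], [1.8, 0, 0, 0, 0, 0], [2.0, 0, 0, 0, 0, 0], [2.2, 0, 0, 0, 0, 0], [2.4, 0, 0, 0, 0, 0], [2.5, 0, 0, 0, 0, 0], [2.6, 0, 0, 0, 0, 0], [2.6, 0, 0, 0, 0, 0]]
  ]
}}

```text
t: 5.15
position: [0.5784, 0.0027, 0.1172]
tcp_rot: [[0.994, -0.11, 0.0], [-0.11, -0.994, 0.0], [0.0, -0.0, -1.0]]
force: [-0.8, -0.7, -0.7]
gripper_width: 0.0139
finger_force: 0.3
```

```bash
sed -i 's/HC=.*HY/HC=np.array([.549,.0055]); HY/' h.py
cat >> h.py <<'E'
def hp():
    p=monitor.state()['position']; d=p[:2]-HC; c,s=np.cos(HY),np.sin(HY); return np.round([c*d[0]+s*d[1],-s*d[0]+c*d[1],p[2]],4).tolist()
E
python3 - <<'E'
from h import *
print(st(),hp())
snap('wrist','w2.png')
E
```

```text
(5.15, [0.5784, 0.0027, 0.1172], [-0.8, -0.7, -0.7], 0.0139) [0.0295, 0.0004, 0.1172]
```

View pics/w2.png

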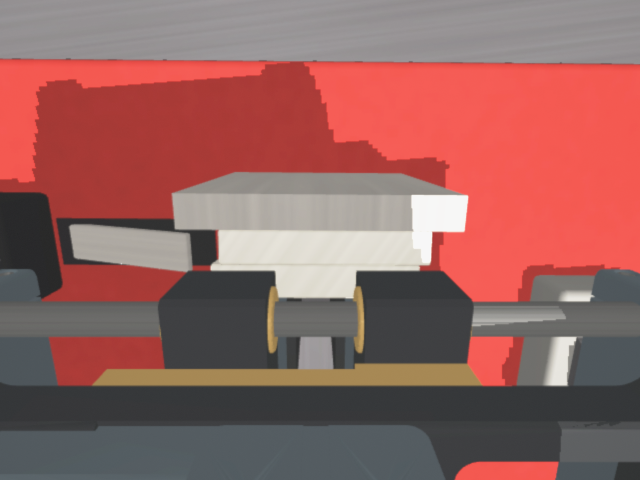

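The fingers are at the foot of b and the row is nearly upright, at about 9 mm from flush. I keep pushing slowly.

Call:
{"fn": "jog_arm", "kwargs": {
  "steps": [
    [[0.15, 0, 0, 0, 0, 0], [0.3, 0, 0, 0, 0, 0], [0.45, 0, 0, 0, 0, 0], [0.6, 0, 0, 0, 0, 0], [0.7, 0, 0, 0, 0, 0], [0.75, 0, 0, 0, 0, 0], [0.8, 0, 0, 0, 0, 0], [0.8, 0, 0, 0, 0, 0]]
  ]
}}

```text
t: 5.87
position: [0.5862, 0.0018, 0.1172]
tcp_rot: [[0.994, -0.11, -0.0], [-0.11, -0.994, 0.0], [-0.0, -0.0, -1.0]]
force: [-1.6, 0.4, -0.8]
gripper_width: 0.0137
finger_force: 0.5
```

Call:
{"fn": "jog_arm", "kwargs": {
  "steps": [
    [[0.05, 0, 0, 0, 0, 0], [0.1, 0, 0, 0, 0, 0], [0.15, 0, 0, 0, 0, 0], [0.2, 0, 0, 0, 0, 0], [0.2, 0, 0, 0, 0, 0]]
  ]
}}

```text
t: 6.28
position: [0.5865, 0.0018, 0.117]
tcp_rot: [[0.994, -0.11, -0.004], [-0.11, -0.994, 0.0], [-0.004, 0.0, -1.0]]
force: [-15.6, 2.0, 11.6]
gripper_width: 0.0136
finger_force: 7.6
```

Run:
```python
from h import *
print(st(),hp())
```

```text
(6.28, [0.5865, 0.0018, 0.117], [-15.6, 2.0, 11.6], 0.0136) [0.0377, 0.0004, 0.117]
```

Call:
{"fn": "jog_arm", "kwargs": {
  "steps": [
    [[-0.5, 0, 0, 0, 0, 0], [-2, 0, 0, 0, 0, 0], [-2, 0, -4, 0, 0, 0], [-2, 0, -8, 0, 0, 0], [-2, 0, -12, 0, 0, 0], [3.3, 32.8, -13.3, 0, 0, -6.9], [3.3, 32.8, -13.3, 0, 0, -6.9], [3.3, 32.8, -13.3, 0, 0, -6.9], [3.3, 32.8, -13.3, 0, 0, -6.9], [3.3, 32.8, -13.3, 0, 0, -6.9], [3.3, 32.8, -13.3, 0, 0, -6.9], [3.3, 32.8, -13.3, 0, 0, -6.9]]
  ]
}}

```text
t: 7.28
position: [0.5827, -0.2874, 0.249]
tcp_rot: [[1.0, 0.01, 0.001], [0.01, -1.0, -0.001], [0.001, 0.001, -1.0]]
force: [0.2, 0.1, 0.6]
gripper_width: 0.0138
finger_force: 0.0
```

Call:
{"fn": "jog_arm", "kwargs": {
  "steps": [
    [[0, 8, 0, 0, 0, 0], [0, 8, 0, 0, 0, 0], [0, 8, 0, 0, 0, 0], [0, 8, 0, 0, 0, 0], [0, 8, 0, 0, 0, 0]]
  ],
  "jaw": 0.75
}}

```text
t: 7.7
position: [0.5835, -0.3649, 0.2483]
tcp_rot: [[1.0, 0.01, -0.0], [0.01, -1.0, 0.0], [-0.0, -0.0, -1.0]]
force: [-0.2, 0.3, -0.0]
gripper_width: 0.0441
finger_force: 0.0
```

Run:
```python
from h import *
print(st(),go(.584,-.3275,.118,.01))
snap('wrist','w3.png')
for b in [(.593,-.3275),(.551,-.3285),(.4675,-.329)]:
    print([proj('wrist',[b[0]+dx,b[1]+dy,.088]).round(0).tolist() for dx,dy in((-.005,.03),(-.005,-.03))])
```

```text
(7.7, [0.5835, -0.3649, 0.2483], [-0.2, 0.3, -0.0], 0.0441) ('shift cm', [0.09, -3.73, 13.03], 'rz deg', np.float64(0.01), 'yaw', np.float64(0.01), 'tilt', np.float64(0.01))
[[222.0, 238.0], [307.0, 239.0]]
[[227.0, 293.0], [308.0, 294.0]]
[[232.0, 392.0], [308.0, 393.0]]
```

View pics/w3.png

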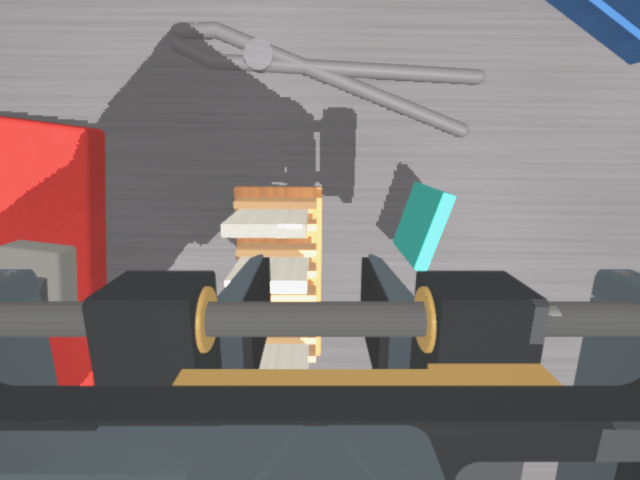

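The picture confirms blank 1's near edge at v≈236, u 222–308, as predicted. I descend and grip.

Call:
{"fn": "jog_arm", "kwargs": {
  "steps": [
    [[0.1, -3.75, 0, 0, 0, 0], [0.1, -3.75, 0, 0, 0, 0], [0.1, -3.75, 0, 0, 0, 0], [0.1, -3.75, 0, 0, 0, 0], [0.1, -3.75, 3, 0, 0, 0], [0.1, -3.75, 6, 0, 0, 0], [0.1, -3.75, 9, 0, 0, 0], [0.1, -3.75, 12, 0, 0, 0], [0.1, -3.75, 13, 0, 0, 0], [0.1, -3.75, 13, 0, 0, 0]]
  ],
  "jaw": 0.75
}}

```text
t: 8.58
position: [0.5832, -0.3272, 0.1161]
tcp_rot: [[1.0, 0.01, -0.004], [0.01, -1.0, 0.002], [-0.003, -0.002, -1.0]]
force: [-0.5, 0.7, 0.4]
gripper_width: 0.0798
finger_force: 0.0
```

Call:
{"fn": "jog_arm", "kwargs": {
  "steps": [
    [[0, 0, 0, 0, 0, 0], [0, 0, 0, 0, 0, 0], [0, 0, 0, 0, 0, 0], [0, 0, 0, 0, 0, 0], [0, 0, 0, 0, 0, 0], [0, 0, 0, 0, 0, 0], [0, 0, 0, 0, 0, 0]]
  ],
  "jaw": 0.1,
  "grip_force": 25
}}

```text
t: 9.17
position: [0.5852, -0.3282, 0.1204]
tcp_rot: [[1.0, 0.011, 0.002], [0.011, -1.0, -0.001], [0.002, 0.001, -1.0]]
force: [-0.3, -0.0, 8.5]
gripper_width: 0.0598
finger_force: 25.0
```

Run:
```python
from h import *
print(st(),go(.584,-.3275,.118,.01))
print(go(*hw(.02,0),.30,HY),hw(.02,0))
```

```text
(9.17, [0.5852, -0.3282, 0.1204], [-0.3, -0.0, 8.5], 0.0598) ('shift cm', [-0.12, -0.07, 0.24], 'rz deg', np.float64(0.03), 'yaw', np.float64(0.011), 'tilt', np.float64(0.15))
('shift cm', [-1.24, -33.14, -18.01], 'rz deg', np.float64(6.91), 'yaw', np.float64(0.011), 'tilt', np.float64(0.15)) [0.56887912 0.00330443]
```

Call:
{"fn": "jog_arm", "kwargs": {
  "steps": [
    [[0, 0, -2, 0, 0, 0], [0, 0, -5, 0, 0, 0], [0, 0, -9, 0, 0, 0], [0, 0, -13, 0, 0, 0], [0, 0, -17, 0, 0, 0], [-0.45, -33.05, -17, 0, 0, 6.9], [-0.45, -33.05, -17, 0, 0, 6.9], [-0.45, -33.05, -17, 0, 0, 6.9], [-0.45, -33.05, -17, 0, 0, 6.9], [-0.45, -33.05, -17, 0, 0, 6.9], [-0.45, -33.05, -17, 0, 0, 6.9], [-0.45, -33.05, -17, 0, 0, 6.9]]
  ]
}}

```text
t: 10.17
position: [0.5768, -0.0342, 0.2895]
tcp_rot: [[0.994, -0.11, 0.001], [-0.11, -0.994, -0.0], [0.001, -0.0, -1.0]]
force: [0.0, 0.0, -2.0]
gripper_width: 0.06
finger_force: 25.0
```

Run:
```python
from h import *
print(st(),go(*hw(.028,0),.29,HY),hp())
snap('wrist','w4.png'); snap('scene','s4.png')
a=cv2.imread('pics/w4.png'); b=cv2.imread('pics/s4.png')
b=cv2.resize(b[140:440,130:430],(480,480)); cv2.imwrite('pics/c4.png',cv2.resize(np.hstack([a,b]),None,fx=.71,fy=.71))
```

```text
(10.17, [0.5768, -0.0342, 0.2895], [0.0, 0.0, -2.0], 0.06) ('shift cm', [-0.4, -3.64, -0.05], 'rz deg', np.float64(-0.01), 'yaw', np.float64(-0.11), 'tilt', np.float64(0.07)) [0.032, -0.0364, 0.2895]
```

View pics/c4.png

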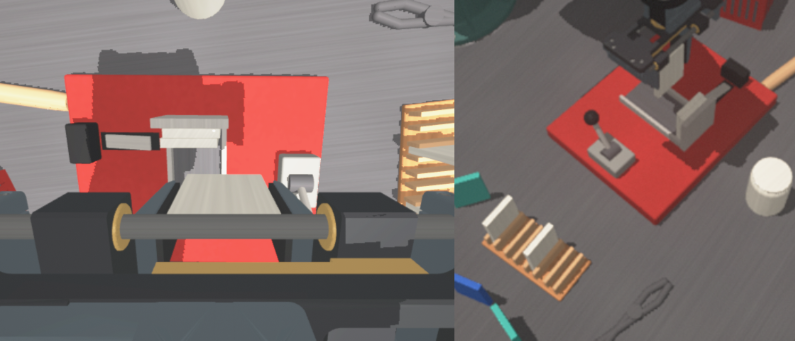

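Run:
```python
from h import *
s=monitor.state();R=np.array(s['tcp_rot'])
for d in (.006,.008,.010):
  for q in [(d+.005,-.03,.1124),(d+.005,.03,.1124),(d+.005,-.03,.0324),(d+.005,.03,.0324)]: print(q,(proj('wrist',s['position']+R@np.array(q))*.71).round(0))
w=cv2.imread('pics/w4.png'); g=cv2.cvtColor(w,cv2.COLOR_BGR2GRAY)
print(g[235:262,300].tolist(), g[360:385,300].tolist())
```

```text
(0.011, -0.03, 0.1124) [188. 176.]
(0.011, 0.03, 0.1124) [262. 176.]
(0.011, -0.03, 0.0324) [168. 218.]
(0.011, 0.03, 0.0324) [284. 218.]
(0.013000000000000001, -0.03, 0.1124) [188. 174.]
(0.013000000000000001, 0.03, 0.1124) [262. 174.]
(0.013000000000000001, -0.03, 0.0324) [168. 215.]
(0.013000000000000001, 0.03, 0.0324) [284. 215.]
(0.015, -0.03, 0.1124) [188. 172.]
(0.015, 0.03, 0.1124) [262. 172.]
(0.015, -0.03, 0.0324) [168. 211.]
(0.015, 0.03, 0.0324) [284. 211.]
[165, 165, 165, 165, 165, 165, 164, 165, 165, 167, 183, 188, 189, 189, 188, 189, 188, 188, 189, 189, 189, 188, 188, 188, 188, 188, 189] [140, 140, 140, 140, 139, 139, 139, 136, 131, 141, 143, 143, 143, 143, 144, 143, 143, 143, 143, 143, 143, 143, 143, 143, 140]
```

Call:
{"fn": "jog_arm", "kwargs": {
  "steps": [
    [[-0.4, -3.65, 0, 0, 0, 0], [-0.4, -3.65, 0, 0, 0, 0], [-0.4, -3.65, 3, 0, 0, 0], [-0.4, -3.65, 6, 0, 0, 0], [-0.4, -3.65, 9, 0, 0, 0], [-0.4, -3.65, 12, 0, 0, 0], [-0.4, -3.65, 13, 0, 0, 0], [-0.4, -3.65, 13.6, 0, 0, 0], [-0.4, -3.65, 13.6, 0, 0, 0]]
  ]
}}

```text
t: 11.02
position: [0.5773, 0.0004, 0.1525]
tcp_rot: [[0.994, -0.11, -0.001], [-0.11, -0.994, 0.0], [-0.001, 0.0, -1.0]]
force: [-0.8, 0.3, -0.7]
gripper_width: 0.06
finger_force: 25.0
```

Run:
```python
from h import *
print(st(),hp())
```

```text
(11.02, [0.5773, 0.0004, 0.1525], [-0.8, 0.3, -0.7], 0.06) [0.0287, -0.002, 0.1525]
```

Call:
{"fn": "jog_arm", "kwargs": {
  "steps": [
    [[0, -0.15, 0.4, 0, 0, 0], [0, -0.15, 0.7, 0, 0, 0], [0, -0.15, 0.9, 0, 0, 0], [0, -0.15, 1.0, 0, 0, 0], [0, -0.15, 1.05, 0, 0, 0], [0, -0.15, 1.05, 0, 0, 0]]
  ]
}}

```text
t: 11.52
position: [0.5777, 0.0021, 0.1425]
tcp_rot: [[0.994, -0.11, 0.001], [-0.11, -0.994, -0.0], [0.001, -0.0, -1.0]]
force: [-0.5, -0.4, 2.2]
gripper_width: 0.0599
finger_force: 25.0
```

Run:
```python
from h import *
print(st(),hp())
```

```text
(11.52, [0.5777, 0.0021, 0.1425], [-0.5, -0.4, 2.2], 0.0599) [0.0289, -0.0002, 0.1425]
```

Call:
{"fn": "jog_arm", "kwargs": {
  "steps": [
    [[0.3, 0, 0, 0, 0, 0], [0.6, 0, 0, 0, 0, 0], [0.8, 0, 0, 0, 0, 0], [1.0, 0, 0, 0, 0, 0], [1.1, 0, 0, 0, 0, 0], [1.1, 0, 0, 0, 0, 0]]
  ]
}}

```text
t: 12.02
position: [0.5883, 0.001, 0.1424]
tcp_rot: [[0.994, -0.11, -0.001], [-0.11, -0.994, 0.0], [-0.001, 0.0, -1.0]]
force: [-7.0, 0.6, 12.4]
gripper_width: 0.0597
finger_force: 26.1
```

Call:
{"fn": "jog_arm", "kwargs": {
  "steps": [
    [[0.1, 0, 0, 0, 0, 0], [0.15, 0, 0, 0, 0, 0], [0.2, 0, 0, 0, 0, 0], [0.2, 0, 0, 0, 0, 0]]
  ]
}}

```text
t: 12.35
position: [0.5888, 0.0009, 0.1424]
tcp_rot: [[0.994, -0.109, -0.005], [-0.109, -0.994, 0.0], [-0.005, 0.0, -1.0]]
force: [-19.2, 2.4, 24.7]
gripper_width: 0.0602
finger_force: 30.7
```

Run:
```python
from h import *
print(st(),hp())
```

```text
(12.35, [0.5888, 0.0009, 0.1424], [-19.2, 2.4, 24.7], 0.0602) [0.0401, -0.0002, 0.1424]
```

Call:
{"fn": "jog_arm", "kwargs": {
  "steps": [
    [[-0.15, 0, -0.1, 0, 0, 0], [-0.15, 0, -0.1, 0, 0, 0], [-0.15, 0, -0.1, 0, 0, 0], [-0.15, 0, -0.1, 0, 0, 0], [-0.15, 0, -0.1, 0, 0, 0], [-0.15, 0, -0.1, 0, 0, 0]]
  ],
  "jaw": 0.7
}}

```text
t: 12.85
position: [0.589, 0.0008, 0.143]
tcp_rot: [[0.994, -0.11, 0.0], [-0.11, -0.994, -0.0], [0.0, -0.0, -1.0]]
force: [0.0, 0.8, 0.6]
gripper_width: 0.0773
finger_force: 0.0
```

Call:
{"fn": "jog_arm", "kwargs": {
  "steps": [
    [[0, 0, -1, 0, 0, 0], [0, 0, -3, 0, 0, 0], [0, 0, -6, 0, 0, 0], [0, 0, -10.5, 0, 0, 0], [-1, 33.2, -10.7, 0, 0, -6.9], [-1, 33.2, -10.7, 0, 0, -6.9], [-1, 33.2, -10.7, 0, 0, -6.9], [-1, 33.2, -10.7, 0, 0, -6.9], [-1, 33.2, -10.7, 0, 0, -6.9], [-1, 33.2, -10.7, 0, 0, -6.9], [-1, 33.2, -10.7, 0, 0, -6.9], [-1, 33.2, -10.7, 0, 0, -6.9]]
  ]
}}

```text
t: 13.85
position: [0.542, -0.3295, 0.2511]
tcp_rot: [[1.0, 0.01, 0.001], [0.01, -1.0, -0.0], [0.001, 0.0, -1.0]]
force: [1.0, 0.3, 0.8]
gripper_width: 0.0776
finger_force: 0.0
```

Run:
```python
from h import *
print(st(),go(.5425,-.3285,.119,.01))
snap('scene','s5.png')
b=cv2.imread('pics/s5.png')[140:440,130:430]; cv2.imwrite('pics/c5.png',cv2.resize(b,(600,600),interpolation=cv2.INTER_CUBIC))
```

```text
(13.85, [0.542, -0.3295, 0.2511], [1.0, 0.3, 0.8], 0.0776) ('shift cm', [0.04, -0.11, 13.21], 'rz deg', np.float64(0.02), 'yaw', np.float64(0.01), 'tilt', np.float64(0.05))
```

View pics/c5.png

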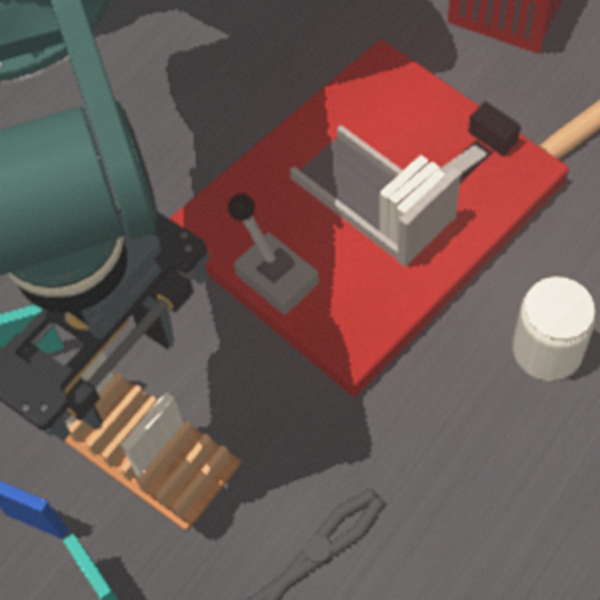

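The row of three stands upright against the backstop. Next I fetch blank 2.

Call:
{"fn": "jog_arm", "kwargs": {
  "steps": [
    [[0.05, -0.1, 4, 0, 0, 0], [0.05, -0.1, 8, 0, 0, 0], [0.05, -0.1, 11, 0, 0, 0], [0.05, -0.1, 12.5, 0, 0, 0], [0.05, -0.1, 13.1, 0, 0, 0], [0.05, -0.1, 13.1, 0, 0, 0], [0.05, -0.1, 13.1, 0, 0, 0]]
  ]
}}

```text
t: 14.48
position: [0.5439, -0.3268, 0.1206]
tcp_rot: [[1.0, 0.011, 0.001], [0.011, -1.0, -0.001], [0.001, 0.001, -1.0]]
force: [0.1, -0.3, 0.9]
gripper_width: 0.0779
finger_force: 0.0
```

Call:
{"fn": "jog_arm", "kwargs": {
  "steps": [
    [[0, 0, 0, 0, 0, 0], [0, 0, 0, 0, 0, 0], [0, 0, 0, 0, 0, 0], [0, 0, 0, 0, 0, 0], [0, 0, 0, 0, 0, 0], [0, 0, 0, 0, 0, 0], [0, 0, 0, 0, 0, 0]]
  ],
  "jaw": 0.1
}}

```text
t: 15.07
position: [0.5437, -0.3268, 0.1204]
tcp_rot: [[1.0, 0.01, 0.001], [0.011, -1.0, -0.001], [0.001, 0.001, -1.0]]
force: [-1.1, 0.6, 10.0]
gripper_width: 0.06
finger_force: 25.0
```

Run:
```python
from h import *
print(st())
print(go(*hw(.0185,0),.29,HY))
```

```text
(15.07, [0.5437, -0.3268, 0.1204], [-1.1, 0.6, 10.0], 0.06)
('shift cm', [2.74, -32.99, -16.99], 'rz deg', np.float64(6.9), 'yaw', np.float64(0.011), 'tilt', np.float64(0.1))
```

Call:
{"fn": "jog_arm", "kwargs": {
  "steps": [
    [[0, 0, -2, 0, 0, 0], [0, 0, -6, 0, 0, 0], [0, 0, -10, 0, 0, 0], [0, 0, -14, 0, 0, 0], [2.75, -33, -17, 0, 0, 6.9], [2.75, -33, -17, 0, 0, 6.9], [2.75, -33, -17, 0, 0, 6.9], [2.75, -33, -17, 0, 0, 6.9], [2.75, -33, -17, 0, 0, 6.9], [2.75, -33, -17, 0, 0, 6.9], [2.75, -33, -17, 0, 0, 6.9], [2.75, -33, -17, 0, 0, 6.9]]
  ]
}}

```text
t: 16.07
position: [0.5667, 0.0059, 0.2897]
tcp_rot: [[0.994, -0.11, 0.001], [-0.11, -0.994, -0.0], [0.001, -0.0, -1.0]]
force: [0.9, -0.7, -1.4]
gripper_width: 0.0599
finger_force: 25.0
```

Run:
```python
from h import *
print(st(),hp(),go(*hw(.0185,0),.1525,HY))
```

```text
(16.07, [0.5667, 0.0059, 0.2897], [0.9, -0.7, -1.4], 0.0599) [0.0176, 0.0024, 0.2897] ('shift cm', [0.09, 0.24, 13.72], 'rz deg', np.float64(0.01), 'yaw', np.float64(-0.11), 'tilt', np.float64(0.03))
```

Call:
{"fn": "jog_arm", "kwargs": {
  "steps": [
    [[0.1, 0.2, 4, 0, 0, 0], [0.1, 0.2, 8, 0, 0, 0], [0.1, 0.2, 11, 0, 0, 0], [0.1, 0.2, 13, 0, 0, 0], [0.1, 0.2, 14, 0, 0, 0], [0.1, 0.2, 14.4, 0, 0, 0], [0.1, 0.2, 14.6, 0, 0, 0], [0.1, 0.2, 14.7, 0, 0, 0], [0.1, 0.2, 14.7, 0, 0, 0]]
  ]
}}

```text
t: 16.82
position: [0.5686, 0.0016, 0.1432]
tcp_rot: [[0.994, -0.11, 0.002], [-0.11, -0.994, -0.0], [0.002, -0.0, -1.0]]
force: [-0.2, -0.5, -1.3]
gripper_width: 0.0596
finger_force: 25.0
```

Run:
```python
from h import *
print(st(),hp())
```

```text
(16.82, [0.5686, 0.0016, 0.1432], [-0.2, -0.5, -1.3], 0.0596) [0.0199, -0.0017, 0.1432]
```

Call:
{"fn": "jog_arm", "kwargs": {
  "steps": [
    [[0, -0.15, 0.05, 0, 0, 0], [0, -0.15, 0.1, 0, 0, 0], [0.3, -0.15, 0.1, 0, 0, 0], [0.6, -0.15, 0.1, 0, 0, 0], [0.8, -0.15, 0.1, 0, 0, 0], [0.9, -0.15, 0.1, 0, 0, 0], [1.0, -0.15, 0.1, 0, 0, 0], [1.0, -0.15, 0.1, 0, 0, 0]]
  ]
}}

```text
t: 17.48
position: [0.5779, 0.0022, 0.142]
tcp_rot: [[0.994, -0.11, -0.001], [-0.11, -0.994, 0.0], [-0.001, -0.0, -1.0]]
force: [-7.4, 0.5, 11.9]
gripper_width: 0.0597
finger_force: 25.0
```

Call:
{"fn": "jog_arm", "kwargs": {
  "steps": [
    [[0.1, 0, 0, 0, 0, 0], [0.15, 0, 0, 0, 0, 0], [0.2, 0, 0, 0, 0, 0], [0.2, 0, 0, 0, 0, 0]]
  ]
}}

```text
t: 17.82
position: [0.5793, 0.0021, 0.1418]
tcp_rot: [[0.994, -0.11, -0.002], [-0.11, -0.994, 0.0], [-0.002, 0.0, -1.0]]
force: [-9.8, 1.0, 13.4]
gripper_width: 0.0601
finger_force: 25.0
```

Run:
```python
from h import *
print(st(),hp())
```

```text
(17.82, [0.5793, 0.0021, 0.1418], [-9.8, 1.0, 13.4], 0.0601) [0.0305, -0.0001, 0.1418]
```

Call:
{"fn": "jog_arm", "kwargs": {
  "steps": [
    [[0.1, 0, 0, 0, 0, 0], [0.15, 0, 0, 0, 0, 0], [0.15, 0, 0, 0, 0, 0]]
  ]
}}

```text
t: 18.07
position: [0.5805, 0.002, 0.1417]
tcp_rot: [[0.994, -0.11, -0.003], [-0.11, -0.994, 0.0], [-0.003, 0.0, -1.0]]
force: [-11.2, 0.5, 12.2]
gripper_width: 0.0599
finger_force: 25.0
```

Call:
{"fn": "jog_arm", "kwargs": {
  "steps": [
    [[-0.15, 0, -0.1, 0, 0, 0], [-0.15, 0, -0.1, 0, 0, 0], [-0.15, 0, -0.1, 0, 0, 0], [-0.15, 0, -0.1, 0, 0, 0], [-0.15, 0, -0.1, 0, 0, 0], [-0.15, 0, -0.1, 0, 0, 0]]
  ],
  "jaw": 0.7
}}

```text
t: 18.57
position: [0.5801, 0.0019, 0.1421]
tcp_rot: [[0.994, -0.11, 0.0], [-0.11, -0.994, -0.0], [0.0, -0.0, -1.0]]
force: [-0.4, 0.4, 1.0]
gripper_width: 0.0776
finger_force: 0.0
```

Call:
{"fn": "jog_arm", "kwargs": {
  "steps": [
    [[0, 0, -1, 0, 0, 0], [0, 0, -3, 0, 0, 0], [0, 0, -6, 0, 0, 0], [0, 0, -10, 0, 0, 0], [-8, 15, -10.7, 0, 0, -6.9], [-8, 15, -10.7, 0, 0, -6.9], [-8, 15, -10.7, 0, 0, -6.9], [-8, 15, -10.7, 0, 0, -6.9]]
  ]
}}

```text
t: 19.23
position: [0.4849, -0.1364, 0.2499]
tcp_rot: [[1.0, 0.012, 0.001], [0.012, -1.0, -0.0], [0.001, 0.0, -1.0]]
force: [1.0, -0.6, 0.2]
gripper_width: 0.0774
finger_force: 0.0
```

Run:
```python
from h import *
print(st(),go(.4595,-.329,.119,.01))
```

```text
(19.23, [0.4849, -0.1364, 0.2499], [1.0, -0.6, 0.2], 0.0774) ('shift cm', [-2.77, 19.22, 13.09], 'rz deg', np.float64(0.09), 'yaw', np.float64(0.012), 'tilt', np.float64(0.06))
```

Call:
{"fn": "jog_arm", "kwargs": {
  "steps": [
    [[-2.8, 19.2, 0, 0, 0, 0], [-2.8, 19.2, 0, 0, 0, 0], [-2.8, 19.2, 0, 0, 0, 0], [-2.8, 19.2, 0, 0, 0, 0], [-2.8, 19.2, 0, 0, 0, 0], [-2.8, 19.2, 4, 0, 0, 0], [-2.8, 19.2, 8, 0, 0, 0], [-2.8, 19.2, 11, 0, 0, 0], [-2.8, 19.2, 12.5, 0, 0, 0], [-2.8, 19.2, 13, 0, 0, 0], [-2.8, 19.2, 13, 0, 0, 0], [-2.8, 19.2, 13, 0, 0, 0]]
  ]
}}

```text
t: 20.23
position: [0.4606, -0.3281, 0.1201]
tcp_rot: [[1.0, 0.011, 0.001], [0.011, -1.0, -0.001], [0.001, 0.001, -1.0]]
force: [-0.4, 0.7, 0.7]
gripper_width: 0.0776
finger_force: 0.0
```

Call:
{"fn": "jog_arm", "kwargs": {
  "steps": [
    [[0, 0, 0, 0, 0, 0], [0, 0, 0, 0, 0, 0], [0, 0, 0, 0, 0, 0], [0, 0, 0, 0, 0, 0], [0, 0, 0, 0, 0, 0], [0, 0, 0, 0, 0, 0], [0, 0, 0, 0, 0, 0]]
  ],
  "jaw": 0.1
}}

```text
t: 20.82
position: [0.4606, -0.3281, 0.12]
tcp_rot: [[1.0, 0.011, 0.001], [0.011, -1.0, -0.001], [0.001, 0.001, -1.0]]
force: [-0.6, 1.0, 9.1]
gripper_width: 0.06
finger_force: 25.0
```

Run:
```python
from h import *
print(st())
print(go(*hw(.009,0),.29,HY))
```

```text
(20.82, [0.4606, -0.3281, 0.12], [-0.6, 1.0, 9.1], 0.06)
('shift cm', [10.11, -33.14, -17.01], 'rz deg', np.float64(6.91), 'yaw', np.float64(0.011), 'tilt', np.float64(0.09))
```

Call:
{"fn": "jog_arm", "kwargs": {
  "steps": [
    [[0, 0, -2, 0, 0, 0], [0, 0, -6, 0, 0, 0], [0, 0, -10, 0, 0, 0], [0, 0, -14, 0, 0, 0], [10.1, -33.1, -17, 0, 0, 6.9], [10.1, -33.1, -17, 0, 0, 6.9], [10.1, -33.1, -17, 0, 0, 6.9], [10.1, -33.1, -17, 0, 0, 6.9], [10.1, -33.1, -17, 0, 0, 6.9], [10.1, -33.1, -17, 0, 0, 6.9], [10.1, -33.1, -17, 0, 0, 6.9], [10.1, -33.1, -17, 0, 0, 6.9]]
  ]
}}

```text
t: 21.82
position: [0.5532, -0.0085, 0.2882]
tcp_rot: [[0.994, -0.11, 0.001], [-0.11, -0.994, -0.0], [0.001, -0.0, -1.0]]
force: [1.6, -0.4, -0.7]
gripper_width: 0.0599
finger_force: 25.0
```

Run:
```python
from h import *
print(st(),hp(),go(*hw(.009,0),.1525,HY))
```

```text
(21.82, [0.5532, -0.0085, 0.2882], [1.6, -0.4, -0.7], 0.0599) [0.0057, -0.0134, 0.2882] ('shift cm', [0.32, -1.34, 13.57], 'rz deg', np.float64(0.01), 'yaw', np.float64(-0.11), 'tilt', np.float64(0.03))
```

Call:
{"fn": "jog_arm", "kwargs": {
  "steps": [
    [[0.3, -1.3, 0, 0, 0, 0], [0.3, -1.3, 4, 0, 0, 0], [0.3, -1.3, 8, 0, 0, 0], [0.3, -1.3, 11, 0, 0, 0], [0.3, -1.3, 13, 0, 0, 0], [0.3, -1.3, 14, 0, 0, 0], [0.3, -1.3, 14.3, 0, 0, 0], [0.3, -1.3, 14.5, 0, 0, 0], [0.3, -1.3, 14.6, 0, 0, 0], [0.3, -1.3, 14.6, 0, 0, 0]]
  ]
}}

```text
t: 22.65
position: [0.5583, 0.0019, 0.1427]
tcp_rot: [[0.994, -0.11, 0.002], [-0.11, -0.994, -0.0], [0.002, -0.0, -1.0]]
force: [-0.9, 0.5, -0.6]
gripper_width: 0.0599
finger_force: 25.0
```

Run:
```python
from h import *
print(st(),hp())
```

```text
(22.65, [0.5583, 0.0019, 0.1427], [-0.9, 0.5, -0.6], 0.0599) [0.0096, -0.0026, 0.1427]
```

Call:
{"fn": "jog_arm", "kwargs": {
  "steps": [
    [[0, -0.25, 0.05, 0, 0, 0], [0.2, -0.25, 0.05, 0, 0, 0], [0.4, -0.25, 0.05, 0, 0, 0], [0.6, -0.25, 0.05, 0, 0, 0], [0.8, -0.25, 0.05, 0, 0, 0], [1.0, -0.25, 0.05, 0, 0, 0], [1.1, -0.25, 0.05, 0, 0, 0], [1.1, -0.25, 0.05, 0, 0, 0]]
  ]
}}

```text
t: 23.32
position: [0.5685, 0.0035, 0.1419]
tcp_rot: [[0.994, -0.11, -0.001], [-0.11, -0.994, 0.0], [-0.001, -0.0, -1.0]]
force: [-7.8, 2.1, 11.1]
gripper_width: 0.06
finger_force: 25.0
```

Call:
{"fn": "jog_arm", "kwargs": {
  "steps": [
    [[0.1, 0, 0, 0, 0, 0], [0.2, 0, 0, 0, 0, 0], [0.3, 0, 0, 0, 0, 0], [0.3, 0, 0, 0, 0, 0]]
  ]
}}

```text
t: 23.65
position: [0.5707, 0.0032, 0.1416]
tcp_rot: [[0.994, -0.11, -0.003], [-0.11, -0.994, 0.0], [-0.003, 0.0, -1.0]]
force: [-11.4, 0.8, 11.9]
gripper_width: 0.0598
finger_force: 25.0
```

Run:
```python
from h import *
print(st(),hp())
```

```text
(23.65, [0.5707, 0.0032, 0.1416], [-11.4, 0.8, 11.9], 0.0598) [0.0218, 0.0001, 0.1416]
```

Call:
{"fn": "jog_arm", "kwargs": {
  "steps": [
    [[-0.15, 0, -0.1, 0, 0, 0], [-0.15, 0, -0.1, 0, 0, 0], [-0.15, 0, -0.1, 0, 0, 0], [-0.15, 0, -0.1, 0, 0, 0], [-0.15, 0, -0.1, 0, 0, 0], [-0.15, 0, -0.1, 0, 0, 0], [-1, 0, -0.3, 0, 0, 0], [-3, 0, -0.3, 0, 0, 0], [-4.3, 0, -0.3, 0, 0, 0]]
  ],
  "jaw": 0.7
}}

```text
t: 24.4
position: [0.5273, 0.0077, 0.1439]
tcp_rot: [[0.994, -0.11, -0.001], [-0.11, -0.994, 0.0], [-0.001, 0.0, -1.0]]
force: [-0.3, 0.7, -0.5]
gripper_width: 0.0777
finger_force: 0.0
```

Call:
{"fn": "jog_arm", "kwargs": {
  "steps": [
    [[0, 0, 0, 0, 0, 0], [0, 0, 0, 0, 0, 0], [0, 0, 0, 0, 0, 0], [0, 0, 0, 0, 0, 0], [0, 0, 0, 0, 0, 0], [0, 0, 0, 0, 0, 0], [0, 0, 0, 0, 0, 0], [0, 0, 0, 0, 0, 0], [0, 0, 0, 0, 0, 0], [0, 0, 0, 0, 0, 0], [0, 0, 0, 0, 0, 0], [0, 0, 0, 0, 0, 0]]
  ],
  "jaw": -0.6
}}

```text
t: 25.4
position: [0.5291, 0.0076, 0.1441]
tcp_rot: [[0.994, -0.11, 0.0], [-0.11, -0.994, -0.0], [0.0, 0.0, -1.0]]
force: [0.7, 0.3, -0.4]
gripper_width: 0.0182
finger_force: 0.0
```

Run:
```python
from h import *
print(st(),hp(),go(*hw(-.02,0),.118,HY))
snap('scene','s6.png');
b=cv2.imread('pics/s6.png')[140:340,200:430]; cv2.imwrite('pics/c6.png',cv2.resize(b,(690,600),interpolation=cv2.INTER_CUBIC))
```

```text
(25.4, [0.5291, 0.0076, 0.1441], [0.7, 0.3, -0.4], 0.0182) [-0.02, -0.0001, 0.1441] ('shift cm', [0.0, -0.01, 2.61], 'rz deg', np.float64(0.0), 'yaw', np.float64(-0.11), 'tilt', np.float64(0.0))
```

View pics/c6.png

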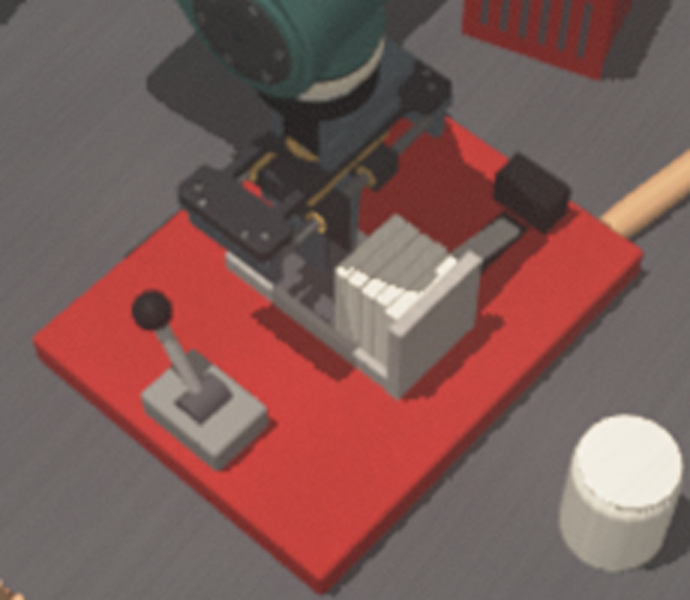

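Five blanks are in the row. A final low, flat push makes it tight.

Call:
{"fn": "jog_arm", "kwargs": {
  "steps": [
    [[0, 0, 1.5, 0, 0, 0], [0, 0, 2.6, 0, 0, 0], [0, 0, 2.6, 0, 0, 0], [1, 0, 2.6, 0, 0, 0], [1.6, 0, 2.6, 0, 0, 0], [2.0, 0, 2.6, 0, 0, 0], [2.3, 0, 2.6, 0, 0, 0], [2.5, 0, 2.6, 0, 0, 0], [2.6, 0, 2.6, 0, 0, 0], [2.7, 0, 2.6, 0, 0, 0], [2.8, 0, 2.6, 0, 0, 0], [2.8, 0, 2.6, 0, 0, 0]]
  ]
}}

```text
t: 26.45
position: [0.5564, 0.0046, 0.1179]
tcp_rot: [[0.994, -0.11, -0.001], [-0.11, -0.994, 0.0], [-0.001, 0.0, -1.0]]
force: [-4.7, 0.7, 3.7]
gripper_width: 0.0182
finger_force: 2.6
```

Call:
{"fn": "jog_arm", "kwargs": {
  "steps": [
    [[0.05, 0, 0, 0, 0, 0], [0.1, 0, 0, 0, 0, 0], [0.15, 0, 0, 0, 0, 0], [0.2, 0, 0, 0, 0, 0], [0.2, 0, 0, 0, 0, 0]]
  ]
}}

```text
t: 26.87
position: [0.5566, 0.0046, 0.1176]
tcp_rot: [[0.994, -0.11, -0.005], [-0.11, -0.994, 0.0], [-0.005, 0.0, -1.0]]
force: [-18.1, 2.6, 12.3]
gripper_width: 0.0183
finger_force: 9.1
```

Run:
```python
from h import *
print(st(),hp())
```

```text
(26.87, [0.5566, 0.0046, 0.1176], [-18.1, 2.6, 12.3], 0.0183) [0.0077, -0.0001, 0.1176]
```

The push stopped exactly 30 mm behind the two-blank position, so the row is tight. I retreat and measure the guard.

Call:
{"fn": "jog_arm", "kwargs": {
  "steps": [
    [[-0.3, 0, 0, 0, 0, 0], [-1, 0, 0, 0, 0, 0], [-3, 0, 0, 0, 0, 0], [-3, 0, -4, 0, 0, 0], [-3, 0, -8, 0, 0, 0], [-3, 0, -12, 0, 0, 0], [-3, 0, -16, 0, 0, 0], [-3, 0, -20, 0, 0, 0], [-3, 0, -24, 0, 0, 0], [-3, 0, -24, 0, 0, 0]]
  ]
}}

```text
t: 27.7
position: [0.5314, 0.0076, 0.366]
tcp_rot: [[0.994, -0.11, 0.011], [-0.11, -0.994, -0.0], [0.011, -0.001, -1.0]]
force: [2.0, -0.3, 1.5]
gripper_width: 0.0186
finger_force: 0.0
```

Run:
```python
from h import *
print(st(),hp(),monitor.state()['qpos'].round(3) if hasattr(monitor.state()['qpos'],'round') else monitor.state()['qpos'])
out=[]
for n in('top','scene'):
    im=snap(n,n+'7.png')
    d=models.find_in(n,'guard')[0]; l,t,r,b=[int(round(v)) for v in d['bbox']]; print(n,d)
    m=np.zeros(im.shape[:2],np.uint8); m[t:b,l:r]=(im[t:b,l:r].max(2)<60)
    N,lab,s,c=cv2.connectedComponentsWithStats(m); i=1+np.argmax(s[1:,4]); print('handle',s[i])
    (cx,cy),(w,h),a=cv2.minAreaRect(np.argwhere(lab==i)[:,::-1].astype(np.float32)); bx=cv2.boxPoints(((cx,cy),(w,h),a))
    e=sorted([(np.linalg.norm(bx[k]-bx[(k+1)%4]),k) for k in range(4)])[:2]
    ends=[(bx[k]+bx[(k+1)%4])/2 for _,k in e]
    P=np.array([ray(n,*q,.14)[:2] for q in ends]); print(n,P.round(4),'c',P.mean(0).round(4),'len',np.linalg.norm(P[1]-P[0]).round(3),'yaw(y)',(np.arctan2(P[1][1]-P[0][1],P[1][0]-P[0][0])%np.pi-np.pi/2).round(3))
    k=im[max(t-20,0):b+20,max(l-20,0):r+20]; out.append(cv2.resize(k[:,:,::-1],(390,400)))
cv2.imwrite('pics/g7.png',np.hstack(out))
```

```text
(27.7, [0.5314, 0.0076, 0.366], [2.0, -0.3, 1.5], 0.0186) [-0.0177, 0.0002, 0.366] [-0.03   0.019  2.026  0.     1.086  1.651]
top {'bbox': [110.8, 241.9, 195.1, 312.3], 'p': 0.56}
handle [114 265  49  12 190]
top [[0.5249 0.3054]
 [0.5061 0.4037]] c [0.5155 0.3545] len 0.1 yaw(y) 0.189
scene {'bbox': [351.1, 78.5, 426.2, 165.2], 'p': 0.71}
handle [384  80  20  32 115]
scene [[0.509  0.4039]
 [0.5283 0.3016]] c [0.5187 0.3527] len 0.104 yaw(y) 0.186
```

View pics/g7.png

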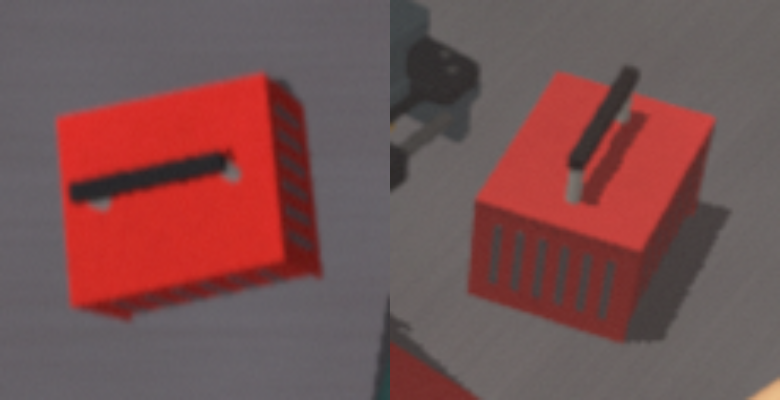

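Call:
{"fn": "jog_arm", "kwargs": {
  "steps": [
    [[-5.2, -34.2, 8.6, 0, 0, -80], [-5.2, -34.2, 8.6, 0, 0, -80], [-5.2, -34.2, 8.6, 0, 0, -80], [-5.2, -34.2, 8.6, 0, 0, -80], [-5.2, -34.2, 8.6, 0, 0, -80], [-5.2, -34.2, 8.6, 0, 0, -80], [-5.2, -34.2, 8.6, 0, 0, -80], [-5.2, -34.2, 8.6, 0, 0, -80], [-5.2, -34.2, 8.6, 0, 0, -80], [-5.2, -34.2, 8.6, 0, 0, -80], [-5.2, -34.2, 8.6, 0, 0, -80], [-5.2, -34.2, 8.6, 0, 0, -80]]
  ],
  "jaw": 0.2
}}

```text
t: 28.9
position: [0.5139, 0.3533, 0.2697]
tcp_rot: [[0.274, 0.962, -0.003], [0.962, -0.274, -0.002], [-0.002, -0.002, -1.0]]
force: [1.0, 1.2, 0.3]
gripper_width: 0.0543
finger_force: 0.0
```

Call:
{"fn": "jog_arm", "kwargs": {
  "steps": [
    [[0, 0, 0, 0, 0, -27], [0, 0, 0, 0, 0, -27], [0, 0, 0, 0, 0, -27], [0, 0, 0, 0, 0, -27], [0, 0, 0, 0, 0, -27], [0, 0, 0, 0, 0, -27]]
  ]
}}

```text
t: 29.4
position: [0.5146, 0.3528, 0.2712]
tcp_rot: [[-0.18, 0.984, -0.001], [0.984, 0.18, -0.001], [-0.0, -0.001, -1.0]]
force: [-0.2, 0.9, 0.9]
gripper_width: 0.0544
finger_force: 0.0
```

Run:
```python
from h import *
print(st(),go(.517,.3535,.197,1.758),monitor.state()['qpos'].round(2))
im=snap('wrist','w8.png')
for p in [(-.006,-.051,.142),(.006,-.051,.142),(-.006,.051,.142),(.006,.051,.142)]:
    c,s=np.cos(.187),np.sin(.187); print(proj('wrist',[.517+c*p[0]-s*p[1],.3535+s*p[0]+c*p[1],p[2]]).round(0))
```

```text
(29.4, [0.5146, 0.3528, 0.2712], [-0.2, 0.9, 0.9], 0.0544) ('shift cm', [0.03, 0.25, 7.42], 'rz deg', np.float64(-0.35), 'yaw', np.float64(1.752), 'tilt', np.float64(0.07)) [0.56 0.29 1.9  0.   0.95 0.38]
[309. 332.]
[327. 331.]
[307. 176.]
[328. 176.]
```

View pics/w8.png

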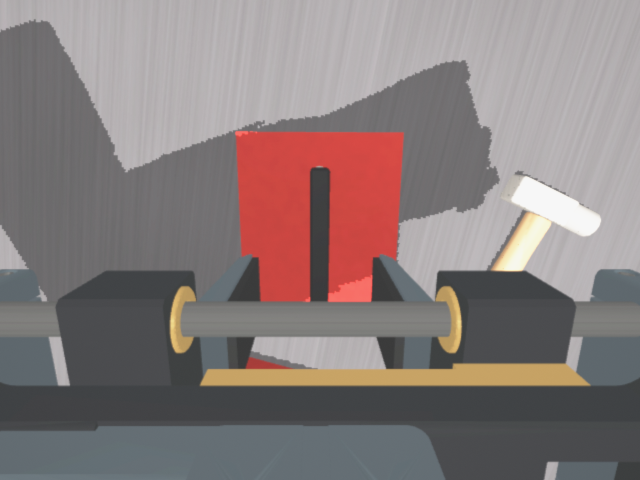

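The handle runs from (320,168) downward, centred between the fingers and parallel to them. I descend and grip.

Call:
{"fn": "jog_arm", "kwargs": {
  "steps": [
    [[0.3, 0.25, 2, 0, 0, -0.3], [0.3, 0.25, 4, 0, 0, -0.3], [0.3, 0.25, 6, 0, 0, -0.3], [0.3, 0.25, 7, 0, 0, -0.3], [0.3, 0.25, 7.4, 0, 0, -0.3], [0.3, 0.25, 7.4, 0, 0, -0.3]]
  ]
}}

```text
t: 29.95
position: [0.5166, 0.3565, 0.1973]
tcp_rot: [[-0.189, 0.982, -0.001], [0.982, 0.189, -0.001], [-0.001, -0.001, -1.0]]
force: [-0.4, -1.1, 0.1]
gripper_width: 0.0548
finger_force: 0.0
```

Call:
{"fn": "jog_arm", "kwargs": {
  "steps": [
    [[0, 0, 0, 0, 0, 0], [0, 0, 0, 0, 0, 0], [0, 0, 0, 0, 0, 0], [0, 0, 0, 0, 0, 0], [0, 0, 0, 0, 0, 0], [0, 0, 0, 0, 0, 0], [0, 0, 0, 0, 0, 0], [0, 0, 0, 0, 0, 0], [0, 0, 0, 0, 0, 0], [0, 0, 0, 0, 0, 0]]
  ],
  "jaw": -1,
  "grip_force": 45
}}

```text
t: 30.78
position: [0.5168, 0.3567, 0.1981]
tcp_rot: [[-0.191, 0.982, -0.0], [0.982, 0.191, -0.0], [-0.0, -0.0, -1.0]]
force: [-1.8, -1.0, 1.7]
gripper_width: 0.0116
finger_force: 45.0
```

Run:
```python
from h import *
print(st(),go(*hw(.049,0),.40,HY+np.pi/2))
```

```text
(30.78, [0.5168, 0.3567, 0.1981], [-1.8, -1.0, 1.7], 0.0116) ('shift cm', [-36.55, 1.14, -20.19], 'rz deg', np.float64(17.3), 'yaw', np.float64(1.763), 'tilt', np.float64(0.01))
```

Call:
{"fn": "jog_arm", "kwargs": {
  "steps": [
    [[0, 0, -1, 0, 0, 0], [0, 0, -3, 0, 0, 0], [0, 0, -6, 0, 0, 0], [0, 0, -10, 0, 0, 0], [0, 0, -14, 0, 0, 0], [0, 0, -17, 0, 0, 0], [-4, 0.1, -17, 0, 0, 3], [-8, 0.2, -17, 0, 0, 6], [-12, 0.4, -17, 0, 0, 9], [-16, 0.5, -17, 0, 0, 12], [-20, 0.6, -17, 0, 0, 15], [-23, 0.7, -17, 0, 0, 17.3]]
  ]
}}

```text
t: 31.78
position: [0.5674, 0.1296, 0.3685]
tcp_rot: [[0.113, 0.994, -0.0], [0.994, -0.113, -0.0], [-0.0, -0.0, -1.0]]
force: [0.7, 1.4, -4.7]
gripper_width: 0.0118
finger_force: 45.0
```

Run:
```python
from h import *
print(st(),go(*hw(.049,0),.37,HY+np.pi/2))
```

```text
(31.78, [0.5674, 0.1296, 0.3685], [0.7, 1.4, -4.7], 0.0118) ('shift cm', [-12.52, 4.48, -0.15], 'rz deg', np.float64(-0.18), 'yaw', np.float64(1.458), 'tilt', np.float64(0.02))
```

Call:
{"fn": "jog_arm", "kwargs": {
  "steps": [
    [[-4, 1.5, 0, 0, 0, -0.2], [-8, 3, 0, 0, 0, -0.2], [-11, 4, 0, 0, 0, -0.2], [-12.5, 4.5, 0, 0, 0, -0.2], [-12.5, 4.5, 0, 0, 0, -0.2], [-12.5, 4.5, 0, 0, 0, -0.2]]
  ]
}}

```text
t: 32.28
position: [0.5984, 0.0023, 0.3682]
tcp_rot: [[0.108, 0.994, -0.0], [0.994, -0.108, 0.0], [0.0, -0.0, -1.0]]
force: [-0.7, 0.0, -4.1]
gripper_width: 0.0117
finger_force: 45.0
```

Run:
```python
from h import *
print(st(),go(*hw(.049,0),.228,HY+np.pi/2),hp())
s=monitor.state();R=np.array(s['tcp_rot']);p=np.array(s['position'])
for dx in (.068,.073,.078): print([proj('wrist',p+R@np.array([dx,y,.198-.098])).round(0) for y in(-.058,.058)])
w=snap('wrist','w9.png'); t=snap('scene','s9.png')
cv2.imwrite('pics/c9.png',cv2.resize(np.hstack([w,t[60:380,180:500].repeat(3,0).repeat(3,1)[::2,::2]])[:,:,::-1],None,fx=.71,fy=.71))
```

```text
(32.28, [0.5984, 0.0023, 0.3682], [-0.7, 0.0, -4.1], 0.0117) ('shift cm', [-0.23, -0.04, 14.02], 'rz deg', np.float64(0.11), 'yaw', np.float64(1.463), 'tilt', np.float64(0.02)) [0.0494, 0.0023, 0.3682]
[array([200., 148.]), array([428., 148.])]
[array([199., 138.]), array([429., 138.])]
[array([198., 127.]), array([430., 127.])]
```

View pics/c9.png

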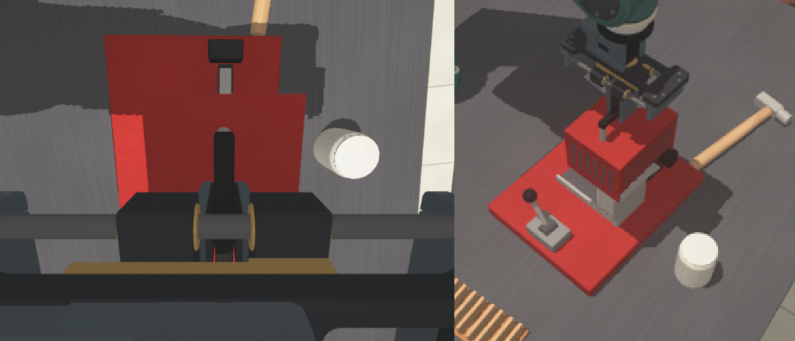

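Call:
{"fn": "jog_arm", "kwargs": {
  "steps": [
    [[-0.5, 0, 1, 0, 0, 0.1], [-0.5, 0, 3, 0, 0, 0.1], [-0.5, 0, 5, 0, 0, 0.1], [-0.5, 0, 7, 0, 0, 0.1], [-0.5, 0, 9, 0, 0, 0.1], [-0.5, 0, 11, 0, 0, 0.1], [-0.5, 0, 12.5, 0, 0, 0.1], [-0.5, 0, 13.3, 0, 0, 0.1], [-0.5, 0, 13.6, 0, 0, 0.1], [-0.5, 0, 13.6, 0, 0, 0.1]]
  ]
}}

```text
t: 33.22
position: [0.5978, -0.0015, 0.2316]
tcp_rot: [[0.107, 0.994, -0.001], [0.994, -0.107, 0.0], [0.0, -0.001, -1.0]]
force: [-0.0, 0.2, -3.8]
gripper_width: 0.0115
finger_force: 45.0
```

Run:
```python
from h import *
print(st(),hp())
```

```text
(33.22, [0.5978, -0.0015, 0.2316], [-0.0, 0.2, -3.8], 0.0115) [0.0493, -0.0016, 0.2316]
```

Call:
{"fn": "jog_arm", "kwargs": {
  "steps": [
    [[0, 0, 0.1, 0, 0, 0.15], [0, 0, 0.2, 0, 0, 0.15], [0, 0, 0.3, 0, 0, 0.15], [0, 0, 0.4, 0, 0, 0.15], [0, 0, 0.4, 0, 0, 0.15]]
  ]
}}

```text
t: 33.63
position: [0.5987, -0.0016, 0.2294]
tcp_rot: [[0.111, 0.994, 0.002], [0.994, -0.111, 0.0], [0.001, 0.002, -1.0]]
force: [-2.8, 3.2, 8.8]
gripper_width: 0.0117
finger_force: 45.0
```

Run:
```python
from h import *
print(st(),hp())
```

```text
(33.63, [0.5987, -0.0016, 0.2294], [-2.8, 3.2, 8.8], 0.0117) [0.0502, -0.0016, 0.2294]
```

Call:
{"fn": "jog_arm", "kwargs": {
  "steps": [
    [[0, 0, -0.05, 0, 0, 0], [0, 0, -0.05, 0, 0, 0], [0, 0, -0.05, 0, 0, 0], [0, 0, -0.05, 0, 0, 0], [0, 0, -0.05, 0, 0, 0], [0, 0, -0.05, 0, 0, 0], [0, 0, -0.05, 0, 0, 0]]
  ],
  "jaw": 0,
  "grip_force": 20
}}

```text
t: 34.22
position: [0.598, -0.002, 0.2285]
tcp_rot: [[0.111, 0.994, -0.0], [0.994, -0.111, -0.0], [-0.0, -0.0, -1.0]]
force: [-0.1, -0.5, -0.6]
gripper_width: 0.046
finger_force: 0.0
```

Call:
{"fn": "jog_arm", "kwargs": {
  "steps": [
    [[0, 0, -1, 0, 0, 0], [0, 0, -4, 0, 0, 0], [0, 0, -8, 0, 0, 0], [0, 0, -12, 0, 0, 0], [-4, -10, -12, 0, 0, 0], [-4, -10, -12, 0, 0, 0], [-4, -10, -12, 0, 0, 0], [-4, -10, -12, 0, 0, 0]]
  ]
}}

```text
t: 34.88
position: [0.4905, -0.0312, 0.3491]
tcp_rot: [[0.111, 0.994, -0.0], [0.994, -0.111, -0.0], [-0.0, -0.0, -1.0]]
force: [0.1, 0.1, 0.1]
gripper_width: 0.0455
finger_force: 0.0
```

Run:
```python
from h import *
print(st(),hp())
t=snap('scene','s10.png'); T=snap('top','t10.png')
a=cv2.resize(t[120:340,200:440],(440,403),interpolation=cv2.INTER_CUBIC); b=cv2.resize(T[190:340,220:400],(360,300),interpolation=cv2.INTER_CUBIC)
o=np.zeros((403,800,3),np.uint8); o[:,:440]=a; o[:300,440:]=b; cv2.imwrite('pics/c10.png',o[:,:,::-1])
for n in('top','scene'):
    for p in [(-.008,-.073,.128),(-.008,.073,.128),(.108,-.073,.128),(.108,.073,.128),(.108,-.073,.03),(.05,-.051,.172),(.05,.051,.172)]: print(n,p,proj(n,[*hw(p[0]-.001,p[1]),p[2]]).round(0))
```

```text
(34.88, [0.4905, -0.0312, 0.3491], [0.1, 0.1, 0.1], 0.0455) [-0.0541, -0.0429, 0.3491]
top (-0.008, -0.073, 0.128) [339. 261.]
top (-0.008, 0.073, 0.128) [271. 254.]
top (0.108, -0.073, 0.128) [344. 209.]
top (0.108, 0.073, 0.128) [277. 203.]
top (0.108, -0.073, 0.03) [342. 221.]
top (0.05, -0.051, 0.172) [332. 228.]
top (0.05, 0.051, 0.172) [283. 224.]
scene (-0.008, -0.073, 0.128) [284. 230.]
scene (-0.008, 0.073, 0.128) [334. 185.]
scene (0.108, -0.073, 0.128) [331. 265.]
scene (0.108, 0.073, 0.128) [380. 216.]
scene (0.108, -0.073, 0.03) [330. 290.]
scene (0.05, -0.051, 0.172) [315. 226.]
scene (0.05, 0.051, 0.172) [351. 193.]
```

View pics/c10.png

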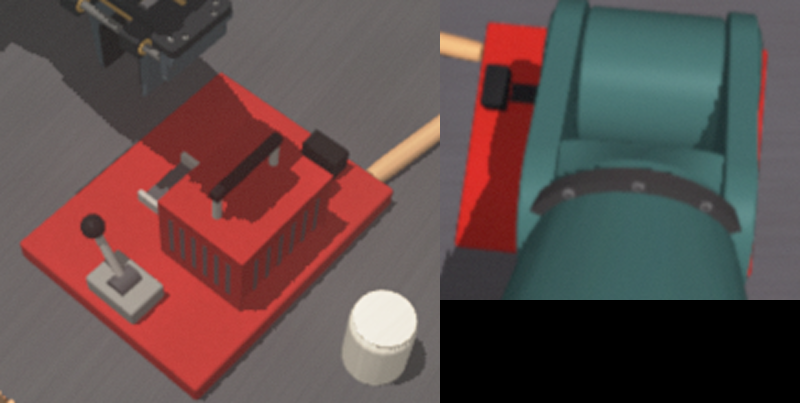

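The guard sits where the projected model predicts: near top corner at about (243,265), model (240,266). It is flat and square on the deck. Next I triangulate the lever's ball.

Run:
```python
from h import *
from scipy.optimize import least_squares
im0=cv2.imread('pics/t0.png'); s1=cv2.imread('pics/s10.png')
def blob(im,x0,x1,y0,y1):
    m=(im[y0:y1,x0:x1].max(2)<45).astype(np.uint8); N,l,st_,c=cv2.connectedComponentsWithStats(m); i=1+np.argmax(st_[1:,4]); print(st_[i]); return c[i]+[x0,y0]
# s10 saved from RGB via snap -> BGR
ut=blob(im0,355,385,262,290); us=blob(s1,238,265,230,256); print(ut,us)
f=lambda p: np.r_[proj('top',p)-ut,proj('scene',p)-us]
r=least_squares(f,[.54,-.13,.12]); p=r.x; d=p[:2]-HC; c,s=np.cos(HY),np.sin(HY)
print(p.round(4),'res',r.fun.round(1),'heater',np.round([c*d[0]+s*d[1],-s*d[0]+c*d[1]],4))
print(hp(),go(*hw(-.08,-.135),.22,HY+np.pi/2))
```

```text
[ 7 12 10  9 59]Traceback (most recent call last):
  File "<stdin>", line 7, in <module>
  File "<stdin>", line 5, in blob
    return _wrapfunc(a, 'argmax', axis=axis, out=out, **kwds)
    return bound(*args, **kwds)
ValueError: attempt to get argmax of an empty sequence
```

Run:
```python
from h import *
from scipy.optimize import least_squares
ut=np.array([367.,278.2]); us=np.array([250.5,243.4])
f=lambda p: np.r_[proj('top',p)-ut,proj('scene',p)-us]
r=least_squares(f,[.54,-.13,.12]); p=r.x; d=p[:2]-HC; c,s=np.cos(HY),np.sin(HY)
print(p.round(4),'res',r.fun.round(1),'heater',np.round([c*d[0]+s*d[1],-s*d[0]+c*d[1]],4))
print(hp(),go(*hw(-.09,-.135),.19,HY+np.pi/2))
```

```text
[ 0.4955 -0.1239  0.1208] res [-0.2 -0.2 -0.2  0. ] heater [-0.039  -0.1345]
[-0.0506, -0.0421, 0.3496] ('shift cm', [-9.3, -3.95, 15.95], 'rz deg', np.float64(-0.09), 'yaw', np.float64(1.459), 'tilt', np.float64(0.1))
```

Call:
{"fn": "jog_arm", "kwargs": {
  "steps": [
    [[-4, -1.5, 0, 0, 0, 0], [-8, -3.5, 0, 0, 0, 0], [-9.3, -4, 0, 0, 0, 0], [-9.3, -4, 0, 0, 0, 0], [-9.3, -4, 4, 0, 0, 0], [-9.3, -4, 8, 0, 0, 0], [-9.3, -4, 12, 0, 0, 0], [-9.3, -4, 15, 0, 0, 0], [-9.3, -4, 16.6, 0, 0, 0], [-9.3, -4, 16.6, 0, 0, 0], [-9.3, -4, 16.6, 0, 0, 0]]
  ],
  "jaw": -1
}}

```text
t: 35.9
position: [0.445, -0.1183, 0.1823]
tcp_rot: [[0.11, 0.994, -0.001], [0.994, -0.11, 0.001], [0.0, -0.001, -1.0]]
force: [0.7, -0.4, 0.6]
gripper_width: 0.0004
finger_force: 0.0
```

Run:
```python
from h import *
print(st(),hp())
```

```text
(35.9, [0.445, -0.1183, 0.1823], [0.7, -0.4, 0.6], 0.0004) [-0.0898, -0.1345, 0.1823]
```

Call:
{"fn": "jog_arm", "kwargs": {
  "steps": [
    [[0, 1.5, 0, 0, 0, 0], [0, 2.5, 0, 0, 0, 0], [0, 3.5, 0, 0, 0, 0], [0, 4.5, 0, 0, 0, 0], [0, 5.5, 0, 0, 0, 0], [0, 6.5, 0, 0, 0, 0], [0, 7.3, 0, 0, 0, 0], [0, 8.1, 0, 0, 0, 0], [0, 8.8, 0, 0, 0, 0], [0, 9.4, 0, 0, 0, 0], [0, 9.9, 0, 0, 0, 0], [0, 9.9, 0, 0, 0, 0]]
  ]
}}

```text
t: 36.9
position: [0.5434, -0.1297, 0.1826]
tcp_rot: [[0.111, 0.994, 0.0], [0.994, -0.111, -0.0], [-0.0, 0.0, -1.0]]
force: [-0.2, -0.8, -0.2]
gripper_width: 0.0006
finger_force: 0.0
```

Call:
{"fn": "jog_arm", "kwargs": {
  "steps": [
    [[0, 0.2, 0, 0, 0, 0], [0, 0.4, 0, 0, 0, 0], [0, 0.5, 0, 0, 0, 0], [0, 0.5, 0, 0, 0, 0]]
  ]
}}

```text
t: 37.23
position: [0.5476, -0.1301, 0.1825]
tcp_rot: [[0.111, 0.994, 0.0], [0.994, -0.111, -0.0], [0.0, 0.0, -1.0]]
force: [-0.1, -0.6, -0.9]
gripper_width: 0.0005
finger_force: 0.1
```

Run:
```python
from h import *
print(st(),hp())
```

```text
(37.23, [0.5476, -0.1301, 0.1825], [-0.1, -0.6, -0.9], 0.0005) [0.0135, -0.1349, 0.1825]
```

The picture budget is used up, so from here I rely on force and pixel processing. I keep pushing until the stop shows.

Call:
{"fn": "jog_arm", "kwargs": {
  "steps": [
    [[0, 0.1, 0, 0, 0, 0], [0, 0.2, 0, 0, 0, 0], [0, 0.3, 0, 0, 0, 0], [0, 0.3, 0, 0, 0, 0]]
  ]
}}

```text
t: 37.57
position: [0.5491, -0.1302, 0.1822]
tcp_rot: [[0.11, 0.994, -0.004], [0.994, -0.11, 0.001], [0.0, -0.004, -1.0]]
force: [-12.5, 0.3, 8.2]
gripper_width: 0.0008
finger_force: 6.5
```

Call:
{"fn": "jog_arm", "kwargs": {
  "steps": [
    [[0, 0.1, 0, 0, 0, 0], [0, 0.2, 0, 0, 0, 0], [0, 0.3, 0, 0, 0, 0], [0, 0.3, 0, 0, 0, 0]]
  ]
}}

```text
t: 37.9
position: [0.55, -0.1303, 0.1819]
tcp_rot: [[0.11, 0.994, -0.01], [0.994, -0.11, 0.002], [0.001, -0.01, -1.0]]
force: [-30.2, 1.1, 24.4]
gripper_width: 0.001
finger_force: 16.1
```

Run:
```python
from h import *
print(st(),hp())
im=snap('scene','s11.png')
for n in ('start','start_tip'): print([(np.round(d['bbox']).tolist(),round(d['p'],2)) for d in models.find_in('scene',n)][:3])
for x,z in((-.0385,.1208),(0,.1306),(.0385,.1208)): print(x,proj('scene',[*hw(x,-.1345),z]).round(0))
```

```text
(37.9, [0.55, -0.1303, 0.1819], [-30.2, 1.1, 24.4], 0.001) [0.0159, -0.1349, 0.1819]
[([269.0, 268.0, 284.0, 275.0], 0.54)]
[([269.0, 267.0, 280.0, 274.0], 0.44)]
-0.0385 [250. 244.]
0 [265. 252.]
0.0385 [280. 267.]
```

The hard stop came at the predicted end of travel. I back off and check.

Call:
{"fn": "jog_arm", "kwargs": {
  "steps": [
    [[0, -0.5, 0, 0, 0, 0], [0, -2, 0, 0, 0, 0], [0, -4, 0, 0, 0, 0], [0, -4, -4, 0, 0, 0], [0, -4, -8, 0, 0, 0], [0, -4, -12, 0, 0, 0], [0, -8, -16, 0, 0, 0], [0, -10, -16, 0, 0, 0], [0, -10, -16, 0, 0, 0]]
  ]
}}

```text
t: 38.8
position: [0.4516, -0.1194, 0.3453]
tcp_rot: [[0.111, 0.994, 0.004], [0.994, -0.111, -0.001], [-0.001, 0.004, -1.0]]
force: [0.8, -0.5, 0.2]
gripper_width: 0.0006
finger_force: 0.0
```

Run:
```python
from h import *
print(st(),hp())
im=snap('scene','s12.png').astype(int); a=cv2.imread('pics/s10.png')[:,:,::-1].astype(int)
for n in('start','guard','blade'): print(n,[(np.round(d['bbox']).tolist(),round(d['p'],2)) for d in models.find_in('scene',n)][:2])
dark=np.argwhere(im[255:290,260:300].max(2)<60)
print('dark ball', dark.mean(0)+[255,260],len(dark)) if len(dark) else print('none')
d=(np.abs(im-a).sum(2)>60)[170:300,285:390]; print('guard-region change px',d.sum())
```

```text
(38.8, [0.4516, -0.1194, 0.3453], [0.8, -0.5, 0.2], 0.0006) [-0.0831, -0.1348, 0.3453]
start [([268.0, 259.0, 288.0, 278.0], 0.63)]
guard [([282.0, 186.0, 382.0, 289.0], 0.93), ([153.0, 319.0, 251.0, 402.0], 0.24)]
blade []
dark ball [268.92307692 281.17948718] 39
guard-region change px 3134
```

The ball is at (281,269) against (280,267) predicted for fully on. The guard's box matches the seated model to within about 2 px. I hand the job in.

```bash
python3 -c "
from h import *
print(job.job_done())"
```

```text
the job is handed in; nothing more can be done
None
```

The job is handed in: all five blanks are tight against the backstop, the guard is seated over them and released, and the start lever was pushed to its far stop. The blade being held down was not seen directly; I inferred it from where the guard sits.

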